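Still the swinging drop hook and hang the wide clay plaque

TASK

On the sculptor's table a steel drop hook is swinging on its stand: steady it with a touch and let go, so that it hangs plumb and still. Then take the wide, low clay plaque from its wooden cradle and hang it by its wire loop on the hook's level arm, and leave it hanging there quietly. Leave the tall arched plaque alone in its cradle.

Things in the scene. Friction and masses are not known exactly. Their poses are not given: they have to be found in the camera images.
- hook: L-hook of 8 mm rod, swinging along its y, +-30 deg; settles only by contact. All mm. Origin: its fixed pivot, 330 above table; frame swings with it, z vertical when plumb. Shank down to z -140; level arm (centre line z -140) runs 110 along -x, roughly towards robot; upturned tip, top 18 above arm's centre line. Held by fixed 14 mm boom behind pivot, to post at x 140, y 90 (base plate 150 square).
- plaque: Wide clay slab, mm: 190 (its y) x 60 high x 10 thick (its x), 220 g, 5 thick wire loop on top middle. Origin: underside of loop's peak, which rests on hook. Slab top z -52, bottom -112. Loop opening 44 wide in y, 52 high (44 at sides), threaded along x. Upright in 14 slot, 22 deep, of fixed cradle 100 (y) x 64 x 37 high; both slab ends overhang it 45: pinch there from above, across x, 78 from middle.
- arch: Bystander, leave alone: narrow clay plaque with a round arched top, 76 mm wide (its y), 83 high, 10 thick (its x), with a smaller wire loop, upright in its own cradle 70 wide, 64 deep, about 200 mm left or right of the wide plaque. Origin: underside of its loop's peak, 132 mm above the table; its highest point is 137 above the table.
Mind the look-alikes: they are no part of the job. There is more than one size of the plaque; the one meant has the size given above.

How it is judged:
By the outcome, as a careful person would: the job done as asked, in the order asked, and still so for the second after the job is handed in, with the robot touching nothing.
It also fails if it takes over 72 s, if anything falls off the work surface, if the arm or the gripper's body presses on something with over 40 N, if the wrist force passes 120 N, or if a joint passes its speed limit or range.

ROBOT

A 6-joint arm with a two-finger parallel gripper is mounted at the origin on the work surface. World frame = base frame: x ahead of the robot, y to its left, z up, the work surface at z = 0. Lengths are in m, angles in rad, forces in N, time in s.
With the tool pointing down it reaches from about 0.35 to 0.975 m from the base axis. Payload 4.9 kg.
Tool frame: the origin (TCP) lies at the very end of the fingers, on their centre line; the grasp point (between the pads) lies 19 mm behind it; z points along the fingers, y is the line along which they close (so a half turn about z gives the same grasp; the last joint's range is limited). The gripper opens to 85 mm and grips with 20 to 120 N. Pads are 22 mm wide; open, the fingers measure 114 mm over their backs; the gripper's body (76 mm by 85 mm) begins 54 mm behind the grasp point. The pads swing forward as they close: fully open they stand 13 mm farther back than shut.
Start: joints at [-1.258, 0.053, 1.613, -0, 1.476, -0.119], TCP at [0.262, -0.568, 0.196] pointing down, gripper open.
Joint ranges: [-3.01, 3.01], [-1.01, 2.22], [0.06, 2.58], [-1.02, 4.17], [0.09, 2.62], [-3.14, 3.14]. Speed limits (rad/s): [2.57, 2.57, 3.14, 3.14, 3.14, 3.14].

INTERFACE

Orientations are given as a rotation vector (axis times angle).
In Python, from station import get_obs, get_image, finish_job gives the robot as it stands. The module is installed in compiled form; this text tells all that it offers.
- The arm moves only by the tool carry_out, never from a script. Its argument "rows" is a list of rows, each a list of 7 numbers: the turn, a rotation vector about the tool's x, y, z as a fraction of full scale, then the shift along the tool's x, y, z as a fraction of full scale, then the closure, from -1 (fully open) to 1 (shut). A call has 1 to 5 rows; each row is the pose to reach, as a shift and turn from the pose commanded when the call began, along the tool's axes at that moment, turning the shorter way round; what a row does not reach only later rows make up. Full scale, the value 1, is 300 mm for a shift and pi rad for a turn. A row lasts 1/10 s, in which the tool goes at most 50 mm and 8.59 degrees, less where a joint would pass 70% of its speed; a pose out of reach is approached as far as the arm can. A call with a number of a shift or a turn outside -1 to 1 is refused whole. A call with a gripper value outside its range is refused whole. The fingers move at their own pace and stop on an object; "force" is the grip in N (left out, the last holds). Time passes only in rows, so rows that repeat a pose let the fingers close. It gives the time, the measured TCP pose, the force, the opening and the grip force at its end, in the units of the state.
- get_obs(): the state, without advancing time (a new reading comes with each control period).
- get_image(name): name is "side" or "top" or "wrist"; returns a dict with "img" (384x512x3 uint8, blue, green, red), "mtx" (3x3 intrinsics, pixels), "D" ([k1, k2, p1, p2, k3] as OpenCV has them; the pictures are not rectified), "R" (3x3) and "t" (3): a world point X has camera coordinates R X + t. Camera axes: x right, y down, z forward; pixel columns grow to the right and rows downward; lengths in m; the calibration is good to about 2 mm. A picture is of the moment at which its call begins. There is no depth.
- finish_job(): hands the job in; it is judged then, once.
The state is a dict: "t": time; "q": joint angles; "dq": joint speeds; "effort": joint torques, N m; "tool_pos": TCP position; "tool_rot": TCP orientation; "contact_force": force on the tool from outside, world axes, zero at the start; "wrist_torque": the same for the moment, N m; "opening": finger opening in m; "grip_force": force on a finger pad.
Only numpy, scipy, OpenCV 4.12 (cv2) and the standard library are available. Lean on these libraries where they do the work, as an engineer would, in place of code of your own. Each camera call takes 0.05 s, during which the arm holds its last target. There are 200 camera calls.

## Working session

There is one attempt and no reset: what is moved stays moved. The work goes in short steps, Python scripts to look and compute and a tool call to move; the robot and the scene stay as the last step left them, time stands still between calls to the robot, and variables do not carry over. Pictures are saved under pics/ and viewed, at most 10 in all, crops included, and the job is handed in when it is done.

Besides the shell and the picture viewer there is one more tool, called after "Emit:" as name(argument=value, ...) on one line, values as JSON. carry_out: Moves the arm, as the interface text tells. Shift numbers are shares of 300 mm and turn numbers shares of pi rad, none past 1 either way. Its arguments: {"type":"object","properties":{"rows":{"type":"array"},"force":{"type":"number"}},"required":["rows"]}

```bash
mkdir -p pics; cat > h.py <<'E'
import numpy as np, cv2, json, pickle
from scipy.spatial.transform import Rotation as Ro
from station import get_obs, get_image, finish_job
def snap(n,tag):
    d=get_image(n); cv2.imwrite(f'pics/{tag}.png',d['img']); pickle.dump(d,open(f'pics/{tag}.pkl','wb')); return d
def load(tag): return pickle.load(open(f'pics/{tag}.pkl','rb'))
def A(d,k): return np.array(d[k],float)
def ray(d,uv):
    p=cv2.undistortPoints(np.array([[uv]],float),A(d,'mtx'),A(d,'D'))[0,0]
    R=A(d,'R');t=A(d,'t').ravel(); c=-R.T@t; v=R.T@np.array([p[0],p[1],1]); return c,v/np.linalg.norm(v)
def atz(d,uv,z):
    c,v=ray(d,uv); return c+v*(z-c[2])/v[2]
def tri(*obs):
    M=np.zeros((3,3));b=np.zeros(3);L=[]
    for d,uv in obs:
        c,v=ray(d,uv);P=np.eye(3)-np.outer(v,v);M+=P;b+=P@c;L.append((c,v))
    X=np.linalg.solve(M,b); return X,[np.linalg.norm((np.eye(3)-np.outer(v,v))@(X-c))*1e3 for c,v in L]
def proj(d,X):
    return cv2.projectPoints(np.atleast_2d(X).astype(float),cv2.Rodrigues(A(d,'R'))[0],A(d,'t').ravel(),A(d,'mtx'),A(d,'D'))[0][:,0]
def move(target,rotvec=None):
    """shift (fractions) to target from current tool pose, tool axes"""
    o=get_obs();R=Ro.from_rotvec(o['tool_rot']); s=R.inv().apply(np.array(target)-o['tool_pos'])/0.3
    r=np.zeros(3) if rotvec is None else (R.inv()*Ro.from_rotvec(rotvec)).as_rotvec()/np.pi
    return np.round(np.r_[r,s],4)
E
python3 - <<'E'
from h import *
a=snap('side','s0');b=snap('top','t0');
cv2.imwrite('pics/st0.png',cv2.resize(np.hstack([a['img'],b['img']]),(800,300)))
for d in(a,b): print(-A(d,'R').T@A(d,'t').ravel(), A(d,'R')[2])
o=get_obs();print(o['tool_rot'],o['tool_pos'],o['t'],o['contact_force'])
E
```

```text
[0.21522984 0.94898208 1.06521683] [ 0.20970621 -0.68098224 -0.70163131]
[0.35221392 0.18372581 1.6500048 ] [ 0.1015006  -0.00608109 -0.99481689]
[-3.06686306e+00 -6.72713863e-01  2.92949672e-04] [ 0.26139112 -0.56702637  0.19509431] 0.1 [ 0.47745039 -0.37649132  0.10074408]
```

View pics/s0.png

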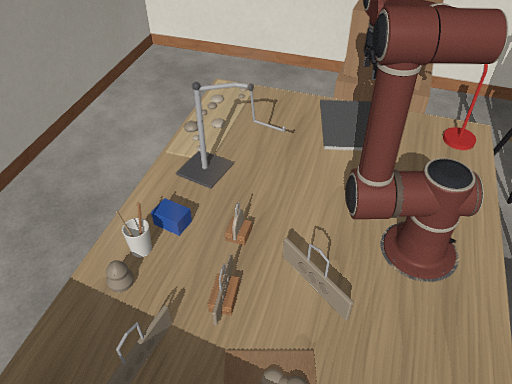

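View pics/t0.png

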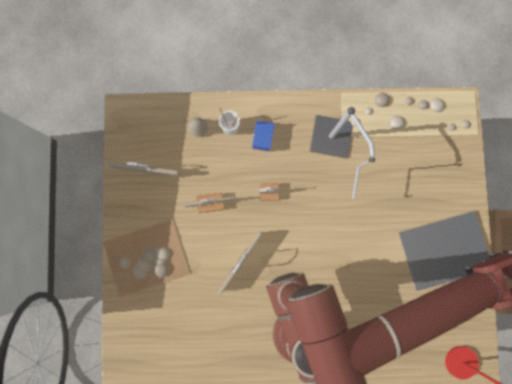

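The side view shows the hook at (250,87)–(285,130) with its post at (200,130). There are two cradles, at (238,230) and (225,290), and loose plaques at (318,275) and (145,345). In the top view the cradles are at (270,192) and (210,203), and the hook pivot is at about (372,158). Next I'll enlarge both views.

```bash
python3 - <<'E'
from h import *
a=load('s0')['img'];b=load('t0')['img']
c1=cv2.resize(a[195:325,195:275],None,fx=4.6,fy=4.6,interpolation=cv2.INTER_CUBIC)
c2=cv2.resize(b[175:225,180:300],None,fx=3.5,fy=3.5,interpolation=cv2.INTER_CUBIC)
c3=cv2.resize(b[100:205,300:400],None,fx=3.9,fy=3.9,interpolation=cv2.INTER_CUBIC)
o=np.zeros((600,800,3),np.uint8);o[:598,:368]=c1;o[:175,370:790]=c2;o[178:178+409,370:760]=c3[:409,:390]
cv2.imwrite('pics/c0.png',o)
E
```

```text
(no output)
```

View pics/c0.png

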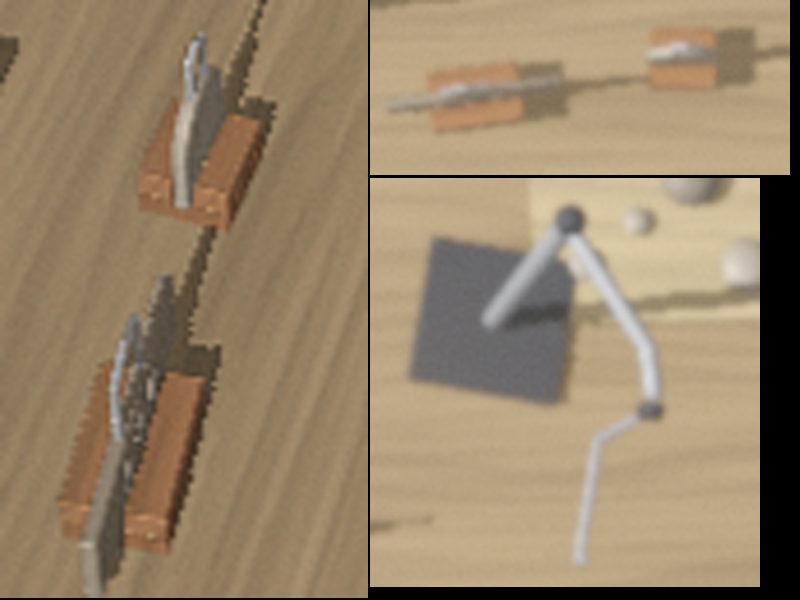

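```bash
python3 - <<'E'
from h import *
a=load('s0');b=load('t0')
for n,u,v in [('endL',(216.7,310),(185.1,205.6)),('endR',(230.9,255.4),(234.9,197.9)),('loop',(223.3,264.1),(205.7,200.7)),
 ('pivot',(250,87),(371.3,159.5)),('corner',(254,121),(358.2,167.2)),('tip',(285,130),(353.3,197.9)),('archloop',(238.3,203),(269,190)),('elbow',(196,87),(351,111))]:
    print(n,*[np.round(q,4) for q in tri((a,u),(b,v))])
print([np.round(proj(b,[.5,.0,.0])),np.round(proj(b,[.5,.0,.3]))])
P=np.array([[x,y,0.37-.33*0] for x,y in [(.6,.2)]])
E
```

```text
endL [0.4865 0.419  0.0829] [0.5228 0.5228]
endR [0.5137 0.2372 0.0669] [1.0043 1.0043]
loop [0.4955 0.3355 0.1609] [0.2188 0.2188]
pivot [ 0.5974 -0.1993  0.3338] [1.2471 1.2471]
corner [ 0.5877 -0.1885  0.2172] [4.6918 4.6918]
tip [ 0.4808 -0.1661  0.2212] [7.1577 7.1577]
archloop [0.5312 0.1142 0.1501] [1.8431 1.8431]
elbow [ 0.7525 -0.1422  0.3385] [1.0536 1.0536]
[array([[297., 201.]]), array([[307., 193.]])]
```

The one in the left cradle (top (210,203), side (225,290)) has measured ends about 184 mm apart with its top about 75 mm up, so it is the wide 190 mm plaque. The arch is at top (270,192). The loose slabs at top (240,262) and (145,168) have no cradle, so they're look-alikes. The hook's yaw is about -12.5°. I'll damp the hook by sliding shut fingers in slowly from its -y side.

```bash
cat >> h.py <<'E'
def down(yaw_y):  # tool down, tool y at world angle (deg)
    a=np.radians(yaw_y); y=np.array([np.cos(a),np.sin(a),0]); z=np.array([0,0,-1.]); return Ro.from_matrix(np.c_[np.cross(y,z),y,z]).as_rotvec()
E
python3 - <<'E'
from h import *
print(move([.510,-.315,.165],down(-12.5)))
print(move([.400,-.40,.195],down(-12.5)))
E
```

```text
[-5.0000e-04 -3.0000e-04 -2.9310e-01  1.1042e+00 -4.1590e-01  1.0130e-01]
[-5.000e-04 -3.000e-04 -2.931e-01  6.526e-01 -3.123e-01  1.000e-03]
```

Emit:
carry_out(rows=[[0,0,-0.293,0.65,-0.312,0,1],[0,0,-0.293,0.65,-0.312,0,1],[0,0,-0.293,0.65,-0.312,0,1],[0,0,-0.293,0.65,-0.312,0,1],[0,0,-0.293,0.65,-0.312,0,1]], force=60)

```text
t: 0.6
tool_pos: [0.4015, -0.3974, 0.1956]
tool_rot: [-2.599, -1.763, -0.002]
contact_force: [-1.7, -0.1, -0.3]
opening: 0.0126
grip_force: 0.0
```

```bash
python3 - <<'E'
from h import *
o=get_obs();print(o['t'],o['tool_pos'],o['opening'])
print(move([.510,-.315,.165],down(-12.5)))
E
```

```text
0.6 [ 0.4014994  -0.39740862  0.19564764] 0.012553619281371931
[-1.000e-04 -5.000e-04 -5.120e-02  3.888e-01  2.344e-01  1.027e-01]
```

Emit:
carry_out(rows=[[0,0,-0.051,0.389,0.234,0.103,1],[0,0,-0.051,0.389,0.234,0.103,1],[0,0,-0.051,0.389,0.234,0.103,1],[0,0,-0.051,0.389,0.234,0.103,1]])

```text
t: 1.0
tool_pos: [0.5105, -0.3157, 0.1627]
tool_rot: [-2.452, -1.957, -0.001]
contact_force: [-0.3, -0.6, -0.5]
opening: -0.0
grip_force: 0.0
```

```bash
python3 - <<'E'
from h import *
o=get_obs();print(o['t'],o['tool_pos'],o['opening'],down(-12.5),o['tool_rot'])
a=snap('top','t1')['img'];b=snap('side','s1')['img'];c=snap('wrist','w1')['img']
cv2.imwrite('pics/c1.png',np.vstack([np.hstack([cv2.resize(a[60:250,280:460],(400,300)),cv2.resize(b[60:210,180:380],(400,300))]),np.hstack([cv2.resize(c,(400,300)),np.zeros((300,400,3),np.uint8)])]))
E
```

```text
1.0 [ 0.51049823 -0.31571167  0.16273089] -2.1860359484509096e-05 [2.45007936 1.96639658 0.        ] [-2.45216285e+00 -1.95725416e+00 -7.34822013e-04]
```

View pics/c1.png

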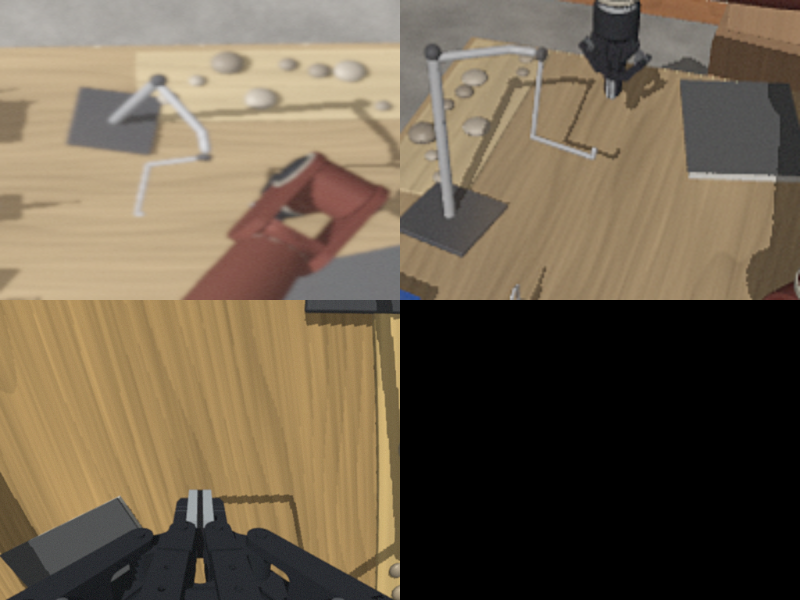

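Top crop: the hook is swung well to +y, with its tip at (138,213) in the crop. The shut fingers are on the -y side, and the bulky wrist is clear of it. Now I'll slide in.

Emit:
carry_out(rows=[[0,0,0,0.06,0,0,1],[0,0,0,0.12,0,0,1],[0,0,0,0.18,0,0,1],[0,0,0,0.23,0,0,1],[0,0,0,0.27,0,0,1]])

```text
t: 1.65
tool_pos: [0.5273, -0.2391, 0.1655]
tool_rot: [2.459, 1.954, 0.0]
contact_force: [0.5, -0.5, 0.2]
opening: -0.0
grip_force: 0.0
```

Emit:
carry_out(rows=[[0,0,0,0.03,0,0,1],[0,0,0,0.06,0,0,1],[0,0,0,0.09,0,0,1],[0,0,0,0.12,0,0,1],[0,0,0,0.15,0,0,1]])

```text
t: 2.15
tool_pos: [0.5374, -0.1963, 0.1653]
tool_rot: [-2.46, -1.953, -0.0]
contact_force: [-0.5, -0.4, -0.4]
opening: 0.0001
grip_force: 0.0
```

Emit:
carry_out(rows=[[0,0,0,0,0,0,1],[0,0,0,0,0,0,1],[0,0,0,0,0,0,1],[0,0,0,0,0,0,1],[0,0,0,0,0,0,1]])

```text
t: 2.65
tool_pos: [0.5371, -0.1972, 0.1652]
tool_rot: [-2.461, -1.953, 0.0]
contact_force: [-0.7, -0.3, -0.3]
opening: 0.0002
grip_force: 0.0
```

Emit:
carry_out(rows=[[0,0,0,0,0,0,1],[0,0,0,0,0,0,1],[0,0,0,0,0,0,1],[0,0,0,0,0,0,1],[0,0,0,0,0,0,1]])

```text
t: 3.15
tool_pos: [0.5372, -0.1969, 0.1653]
tool_rot: [-2.46, -1.953, 0.0]
contact_force: [-1.4, -0.5, -1.6]
opening: -0.0
grip_force: 0.0
```

Emit:
carry_out(rows=[[0,0,0,0,0,0,1],[0,0,0,0,0,0,1],[0,0,0,0,0,0,1],[0,0,0,0,0,0,1],[0,0,0,0,0,0,1]])

```text
t: 3.65
tool_pos: [0.5373, -0.1969, 0.1653]
tool_rot: [2.461, 1.953, 0.0]
contact_force: [-0.9, -0.6, -0.2]
opening: -0.0001
grip_force: 0.0
```

```bash
python3 - <<'E'
from h import *
ims=[]
for i in range(6):
    d=snap('side',f'hs{i}'); ims.append(d['img'][70:160,230:330])
o=get_obs();print(o['t'],o['tool_pos'],o['contact_force'])
cv2.imwrite('pics/c2.png',cv2.resize(np.vstack([np.hstack(ims[:3]),np.hstack(ims[3:])]),(800,480),interpolation=cv2.INTER_CUBIC))
for i in range(1,6): print(np.abs(ims[i].astype(int)-ims[0]).max(2).__gt__(30).sum())
E
```

```text
3.95 [ 0.53729451 -0.19692455  0.16529551] [-0.76384938  0.04196997 -0.36827567]
0
0
0
0
0
```

View pics/c2.png

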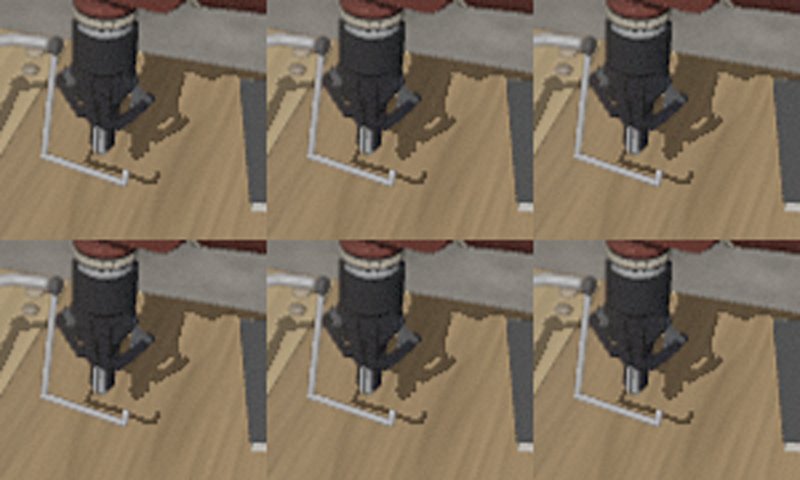

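All six frames are identical, so the hook is still and leaning on the finger: corner at (246.1,128.1), tip at (276.9,138.6). I'll check how far off plumb it is.

```bash
python3 - <<'E'
from h import *
from scipy.optimize import least_squares
d=load('hs0'); P=np.array([.5974,-.1993,.33]);print(proj(d,P))
def pts(yaw,th):
    a=np.radians(yaw);h=np.array([[np.cos(a),-np.sin(a),0],[np.sin(a),np.cos(a),0],[0,0,1]])
    s,c=np.sin(np.radians(th)),np.cos(np.radians(th))
    return [P+h@np.array([x,.14*s,-.14*c]) for x in(0,-.11)]
for th in (-5,0,5,10,15): print(th,proj(d,pts(-12.5,th)).round(1).tolist())
E
```

```text
[[250.41935364  88.12743591]]
-5 [[252.7, 123.3], [282.1, 133.3]]
0 [[250.8, 125.3], [280.3, 135.5]]
5 [[248.9, 127.1], [278.6, 137.3]]
10 [[247.0, 128.6], [276.8, 139.0]]
15 [[245.1, 129.8], [275.0, 140.3]]
```

Emit:
carry_out(rows=[[0,0,0,-0.006,0,0,1],[0,0,0,-0.012,0,0,1],[0,0,0,-0.017,0,0,1],[0,0,0,-0.021,0,0,1],[0,0,0,-0.024,0,0,1]])

```text
t: 4.45
tool_pos: [0.5357, -0.2041, 0.1654]
tool_rot: [2.46, 1.953, 0.0]
contact_force: [-0.8, -0.4, 0.4]
opening: -0.0001
grip_force: 0.0
```

Emit:
carry_out(rows=[[0,0,0,-0.003,0,0,1],[0,0,0,-0.006,0,0,1],[0,0,0,-0.009,0,0,1],[0,0,0,-0.012,0,0,1],[0,0,0,-0.015,0,0,1]])

```text
t: 4.95
tool_pos: [0.5346, -0.2083, 0.1653]
tool_rot: [-2.46, -1.953, -0.0]
contact_force: [-0.3, -0.1, 0.3]
opening: -0.0004
grip_force: 0.0
```

Emit:
carry_out(rows=[[0,0,0,-0.003,0,0,1],[0,0,0,-0.006,0,0,1],[0,0,0,-0.009,0,0,1],[0,0,0,-0.012,0,0,1],[0,0,0,-0.015,0,0,1]])

```text
t: 5.45
tool_pos: [0.5336, -0.2128, 0.1653]
tool_rot: [-2.46, -1.953, -0.0]
contact_force: [-0.7, -0.6, 0.1]
opening: -0.0
grip_force: 0.0
```

Emit:
carry_out(rows=[[0,0,0,-0.003,0,0,1],[0,0,0,-0.006,0,0,1],[0,0,0,-0.009,0,0,1],[0,0,0,-0.012,0,0,1],[0,0,0,-0.015,0,0,1]])

```text
t: 5.95
tool_pos: [0.5326, -0.2171, 0.1653]
tool_rot: [-2.46, -1.953, -0.0]
contact_force: [0.7, 1.2, 0.3]
opening: 0.0001
grip_force: 0.0
```

Emit:
carry_out(rows=[[0,0,0,-0.003,0,0,1],[0,0,0,-0.006,0,0,1],[0,0,0,-0.009,0,0,1],[0,0,0,-0.012,0,0,1],[0,0,0,-0.015,0,0,1]])

```text
t: 6.45
tool_pos: [0.5316, -0.2215, 0.1653]
tool_rot: [-2.46, -1.953, 0.0]
contact_force: [-0.3, -0.1, 0.0]
opening: 0.0002
grip_force: 0.0
```

Emit:
carry_out(rows=[[0,0,0,-0.003,0,0,1],[0,0,0,-0.006,0,0,1],[0,0,0,-0.009,0,0,1],[0,0,0,-0.012,0,0,1],[0,0,0,-0.015,0,0,1]])

```text
t: 6.95
tool_pos: [0.5305, -0.2259, 0.1653]
tool_rot: [-2.46, -1.953, -0.0]
contact_force: [-0.4, -0.1, -0.3]
opening: 0.0002
grip_force: 0.0
```

```bash
python3 - <<'E'
from h import *
ims=[]
for i in range(8):
    d=snap('side',f'hs{i}'); ims.append(d['img'][70:160,230:330])
b=load('hs0')
o=get_obs();print(o['t'],o['tool_pos'],o['contact_force'])
t=snap('top','t2')['img'][130:220,320:420]
cv2.imwrite('pics/c3.png',cv2.resize(np.hstack([ims[0],t]),(800,360),interpolation=cv2.INTER_CUBIC))
for i in range(1,8): print((np.abs(ims[i].astype(int)-ims[0]).max(2)>20).sum(),end=' ')
# shank column at row 110..122 : brightness centroid
for im in ims:
    g=im.astype(float).min(2)[30:45,10:30]; g=np.clip(g-130,0,None); print(round((g*np.arange(240,260)).sum()/g.sum(),2),end=' ')
E
```

```text
7.35 [ 0.5305225  -0.22580954  0.16525442] [ 0.36684759 -0.37464941  0.68483491]
16 2 25 64 112 158 188 250.52 250.52 250.53 250.49 250.46 250.42 250.36 250.3
```

View pics/c3.png

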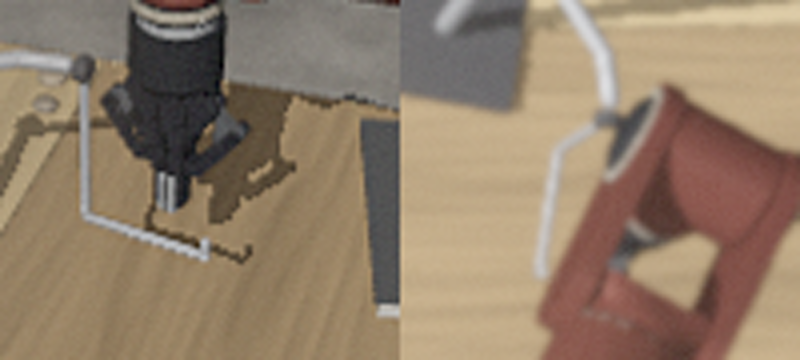

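```bash
python3 - <<'E'
from h import *
for i in range(16):
    im=get_image('side')['img'][70:160,230:330]
    r=[]
    for a,b in ((15,25),(30,45)):
        g=np.clip(im.astype(float).min(2)[a:b,10:30]-130,0,None); r.append(round((g*np.arange(240,260)).sum()/g.sum(),2))
    print(r,end=' ')
o=get_obs();print(o['t'],o['tool_pos'])
E
```

```text
[np.float64(244.61), np.float64(250.29)] [np.float64(244.56), np.float64(250.37)] [np.float64(244.52), np.float64(250.41)] [np.float64(244.51), np.float64(250.46)] [np.float64(244.48), np.float64(250.49)] [np.float64(244.53), np.float64(250.52)] [np.float64(244.5), np.float64(250.52)] [np.float64(244.57), np.float64(250.51)] [np.float64(244.53), np.float64(250.48)] [np.float64(244.48), np.float64(250.46)] [np.float64(244.51), np.float64(250.42)] [np.float64(244.62), np.float64(250.37)] [np.float64(244.53), np.float64(250.32)] [np.float64(244.53), np.float64(250.25)] [np.float64(244.57), np.float64(250.3)] [np.float64(244.63), np.float64(250.35)] 8.2 [ 0.53054332 -0.22585488  0.1653054 ]
```

Emit:
carry_out(rows=[[0,0,0,0.005,0,0,1],[0,0,0,0.01,0,0,1],[0,0,0,0.015,0,0,1],[0,0,0,0.018,0,0,1],[0,0,0,0.02,0,0,1]])

```text
t: 8.7
tool_pos: [0.532, -0.2199, 0.1653]
tool_rot: [2.46, 1.954, 0.0]
contact_force: [-0.1, 1.0, -0.2]
opening: 0.0002
grip_force: 0.0
```

Emit:
carry_out(rows=[[0,0,0,0,0,0,1],[0,0,0,0,0,0,1],[0,0,0,0,0,0,1],[0,0,0,0,0,0,1],[0,0,0,0,0,0,1]])

```text
t: 9.2
tool_pos: [0.5319, -0.22, 0.1653]
tool_rot: [-2.461, -1.953, 0.0]
contact_force: [-0.1, -0.3, 0.5]
opening: 0.0002
grip_force: 0.0
```

Emit:
carry_out(rows=[[0,0,0,0,0,0,1],[0,0,0,0,0,0,1],[0,0,0,0,0,0,1],[0,0,0,0,0,0,1],[0,0,0,0,0,0,1]])

```text
t: 9.7
tool_pos: [0.5319, -0.22, 0.1653]
tool_rot: [-2.46, -1.953, -0.0]
contact_force: [-0.6, 0.1, 0.3]
opening: -0.0001
grip_force: 0.0
```

Emit:
carry_out(rows=[[0,0,0,-0.001,0,0,1],[0,0,0,-0.002,0,0,1],[0,0,0,-0.003,0,0,1],[0,0,0,-0.004,0,0,1],[0,0,0,-0.005,0,0,1]])

```text
t: 10.2
tool_pos: [0.5315, -0.2215, 0.1653]
tool_rot: [-2.46, -1.953, 0.0]
contact_force: [-0.4, 0.2, -0.5]
opening: 0.0002
grip_force: 0.0
```

Emit:
carry_out(rows=[[0,0,0,-0.001,0,0,1],[0,0,0,-0.002,0,0,1],[0,0,0,-0.003,0,0,1],[0,0,0,-0.004,0,0,1],[0,0,0,-0.005,0,0,1]])

```text
t: 10.7
tool_pos: [0.5312, -0.2229, 0.1653]
tool_rot: [-2.46, -1.953, -0.0]
contact_force: [0.3, -0.4, 0.5]
opening: 0.0001
grip_force: 0.0
```

Emit:
carry_out(rows=[[0,0,0,-0.001,0,0,1],[0,0,0,-0.002,0,0,1],[0,0,0,-0.003,0,0,1],[0,0,0,-0.004,0,0,1],[0,0,0,-0.005,0,0,1]])

```text
t: 11.2
tool_pos: [0.5309, -0.2244, 0.1653]
tool_rot: [-2.46, -1.953, 0.0]
contact_force: [0.2, -0.4, -0.1]
opening: -0.0001
grip_force: 0.0
```

Emit:
carry_out(rows=[[0,0,0,-0.001,0,0,1],[0,0,0,-0.002,0,0,1],[0,0,0,-0.003,0,0,1],[0,0,0,-0.004,0,0,1],[0,0,0,-0.005,0,0,1]])

```text
t: 11.7
tool_pos: [0.5305, -0.2259, 0.1653]
tool_rot: [-2.46, -1.953, 0.0]
contact_force: [0.0, -0.1, -0.9]
opening: -0.0002
grip_force: 0.0
```

Emit:
carry_out(rows=[[0,0,0,-0.001,0,0,1],[0,0,0,-0.002,0,0,1],[0,0,0,-0.003,0,0,1],[0,0,0,-0.004,0,0,1],[0,0,0,-0.005,0,0,1]])

```text
t: 12.2
tool_pos: [0.5302, -0.2273, 0.1653]
tool_rot: [2.46, 1.953, 0.0]
contact_force: [0.5, 0.1, -0.3]
opening: 0.0001
grip_force: 0.0
```

Emit:
carry_out(rows=[[0,0,0,-0.001,0,0,1],[0,0,0,-0.002,0,0,1],[0,0,0,-0.003,0,0,1],[0,0,0,-0.008,0,0,1],[0,0,0,-0.02,0,0,1]])

```text
t: 12.7
tool_pos: [0.5288, -0.2332, 0.1653]
tool_rot: [-2.46, -1.954, -0.0]
contact_force: [0.0, -0.6, 0.5]
opening: -0.0002
grip_force: 0.0
```

```bash
python3 - <<'E'
from h import *
for i in range(18):
    im=snap('side','s3')['img'][70:160,230:330]
    g=np.clip(im.astype(float).min(2)[30:45,10:30]-130,0,None); print(round((g*np.arange(240,260)).sum()/g.sum(),2),end=' ')
o=get_obs();print(o['t'],o['tool_pos'])
print(move([.45,-.33,.30],down(-12.5)),move([.42,-.10,.36],down(8.5)))
E
```

```text
250.51 250.49 250.46 250.42 250.38 250.33 250.29 250.33 250.38 250.42 250.45 250.49 250.51 250.51 250.51 250.49 250.46 250.43 13.6 [ 0.52885007 -0.23315495  0.16531778]
[ 0.     -0.     -0.0034 -0.374  -0.1828 -0.4489] [ 0.     -0.     -0.12    0.35   -0.454  -0.6489]
```

```bash
python3 - <<'E'
from h import *
im=load('s3')['img'].astype(float).min(2)
print(im[115:123:3,244:258].astype(int))
for i in range(16):
    g=get_image('side')['img'].astype(float).min(2)
    r=[]
    for row in (110,114,118):
        p=g[row-1:row+2,247:256].mean(0); p=np.clip(p-np.median(p)-15,0,None); r.append(round((p*np.arange(247,256)).sum()/p.sum(),2))
    print(*r,end=' | ')
E
```

```text
[[103 101  99  98  97  92 158 151 115  99 102 101  99 102]
 [102  98  99 100  95  91 157 155 107  94  97 102 104 103]
 [ 98 100 103  98  98  91 158 155 106  96 100 101 102 106]]
250.43 250.42 250.45 | 250.39 250.41 250.4 | 250.38 250.37 250.39 | 250.39 250.39 250.39 | 250.4 250.43 250.43 | 250.44 250.46 250.45 | 250.48 250.5 250.49 | 250.48 250.51 250.52 | 250.5 250.52 250.54 | 250.52 250.52 250.55 | 250.52 250.53 250.54 | 250.5 250.52 250.53 | 250.48 250.49 250.51 | 250.47 250.47 250.49 | 250.43 250.45 250.43 | 250.39 250.42 250.41 |
```

The hook swings only about ±0.3°, so it's plumb and still. Next I'll back away, up and over to the plaque.

Emit:
carry_out(rows=[[0,0,0,-0.1,-0.1,-0.1,1],[0,0,0,-0.22,-0.15,-0.25,1],[0,0,0,-0.37,-0.18,-0.45,1],[0,0,0,-0.37,-0.18,-0.45,-1],[0,0,0,-0.37,-0.18,-0.45,-1]])

```text
t: 14.9
tool_pos: [0.4515, -0.3327, 0.3067]
tool_rot: [2.456, 1.943, 0.001]
contact_force: [1.0, 0.4, 1.1]
opening: 0.0283
grip_force: 0.0
```

```bash
python3 - <<'E'
from h import *
o=get_obs();print(o['t'],o['tool_pos'])
w=load('w1');print(-A(w,'R').T@A(w,'t').ravel(),A(w,'R'))
print(move([.40,-.05,.36],down(-2)))
E
```

```text
14.9 [ 0.45149943 -0.33272119  0.30670476]
[ 0.5276084  -0.24159196  0.34238709] [[ 0.9742792  -0.22533234 -0.00231972]
 [-0.21376141 -0.92740941  0.30694924]
 [-0.07131692 -0.29855839 -0.95172306]]
[ 0.0025  0.0021 -0.0628  0.8765 -0.3824 -0.1861]
```

Emit:
carry_out(rows=[[0,0,-0.063,0.876,-0.382,-0.186,-1],[0,0,-0.063,0.876,-0.382,-0.186,-1],[0,0,-0.063,0.876,-0.382,-0.186,-1],[0,0,-0.063,0.876,-0.382,-0.186,-1],[0,0,-0.063,0.876,-0.382,-0.186,-1]])

```text
t: 15.4
tool_pos: [0.4057, -0.0856, 0.3473]
tool_rot: [-2.255, -2.186, -0.0]
contact_force: [1.2, 0.5, -0.1]
opening: 0.0853
grip_force: 0.0
```

```bash
python3 - <<'E'
from h import *
o=get_obs();print(o['t'],o['tool_pos'])
print(move([.49,.26,.30],down(8.5)))
E
```

```text
15.4 [ 0.4056544  -0.08555823  0.34730645]
[-2.0000e-04 -3.0000e-04 -5.7100e-02  1.1599e+00  2.4520e-01  1.5840e-01]
```

Emit:
carry_out(rows=[[0,0,-0.057,0.95,0.23,0.0,-1],[0,0,-0.057,0.95,0.23,0.0,-1],[0,0,-0.057,0.95,0.23,0.0,-1],[0,0,-0.057,0.95,0.23,0.0,-1],[0,0,-0.057,0.95,0.23,0.0,-1]])

```text
t: 15.9
tool_pos: [0.4724, 0.156, 0.3471]
tool_rot: [-2.049, -2.381, 0.001]
contact_force: [1.3, -1.3, 0.6]
opening: 0.0857
grip_force: 0.0
```

Emit:
carry_out(rows=[[0,0,0,0.1,0.05,0.1,-1],[0,0,0,0.1,0.05,0.1,-1],[0,0,0,0.1,0.05,0.1,-1]])

```text
t: 16.2
tool_pos: [0.4823, 0.1859, 0.316]
tool_rot: [-2.047, -2.38, 0.005]
contact_force: [-0.1, 0.2, 0.4]
opening: 0.0856
grip_force: 0.0
```

```bash
python3 - <<'E'
from h import *
d=snap('wrist','w2');o=get_obs();print(o['t'],o['tool_pos'],o['tool_rot'])
cv2.imwrite('pics/w2b.png',cv2.resize(d['img'],(800,600),interpolation=cv2.INTER_CUBIC))
E
```

```text
16.25 [0.48284334 0.18518626 0.31753392] [-2.04998471e+00 -2.37990295e+00  1.95393066e-03]
```

View pics/w2b.png

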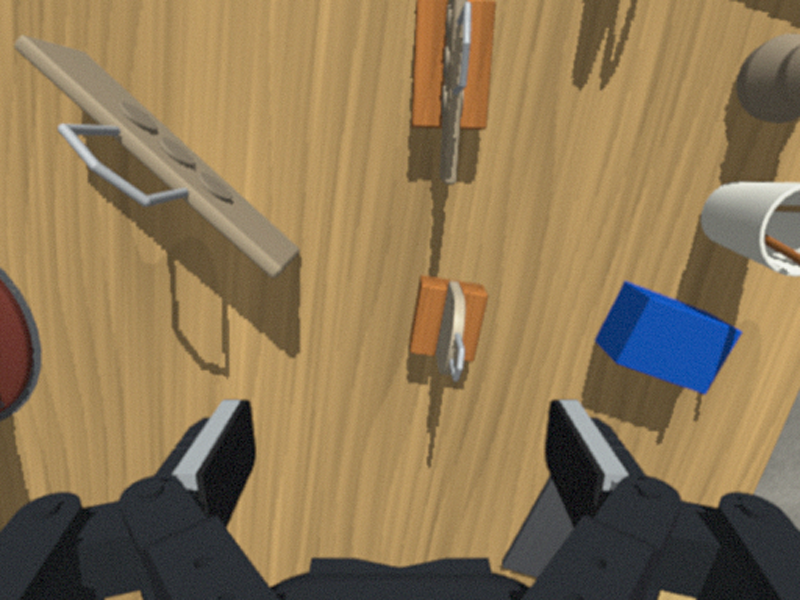

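The wrist view shows the wide plaque's near end at (450,180) in its cradle (415–493, 0–128). The arch is at (455,320). The loose slab is on the left. I'll move over the wide plaque.

Emit:
carry_out(rows=[[0,0,0,0.13,0.05,0,-1],[0,0,0,0.25,0.05,0,-1],[0,0,0,0.25,0.05,0,-1],[0,0,0,0.25,0.05,0,-1]])

```text
t: 16.65
tool_pos: [0.4873, 0.261, 0.3192]
tool_rot: [2.05, 2.378, 0.002]
contact_force: [-0.3, 0.2, 0.2]
opening: 0.0854
grip_force: 0.0
```

```bash
python3 - <<'E'
from h import *
d=snap('wrist','w3');o=get_obs();print(o['t'],o['tool_pos'],o['tool_rot'])
b=load('w2')['img']
c1=cv2.resize(d['img'][0:240,220:380],(400,600),interpolation=cv2.INTER_CUBIC)
c2=cv2.resize(b[0:120,250:330],(400,600),interpolation=cv2.INTER_CUBIC)
cv2.imwrite('pics/c4.png',np.hstack([c1,c2]))
E
```

```text
16.7 [0.48739736 0.26053358 0.31911782] [2.05162954e+00 2.37753287e+00 1.75595586e-03]
```

View pics/c4.png

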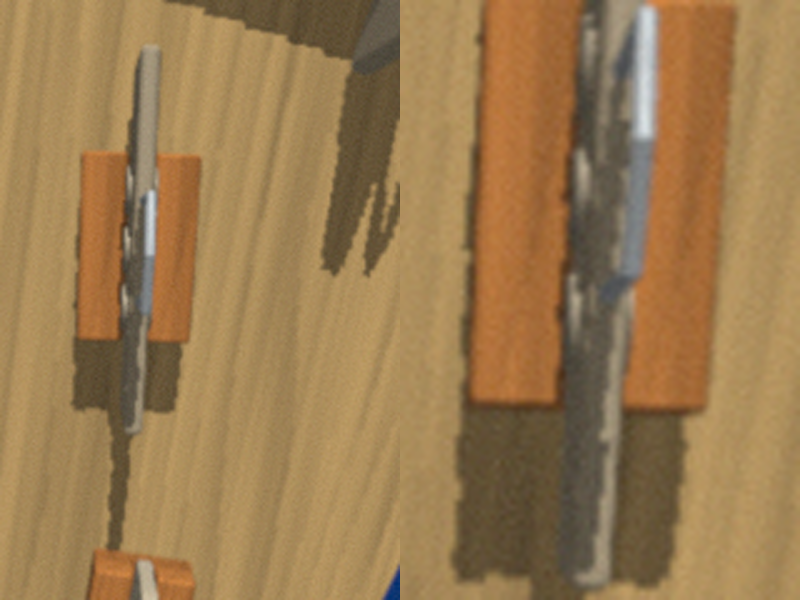

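```bash
python3 - <<'E'
from h import *
b=load('w2');a=load('w3');t=load('t0');s=load('s0')
for n,u,v in [('endR',(275.2,171.2),(290.4,115.6)),('peak',(280.4,102),(299,27.6)),('corner',(278.4,126),(296,55.6))]:
    print(n,*[np.round(q,4) for q in tri((a,u),(b,v))])
for z in(.07,.075,.08): print(z,atz(a,(275.2,171.2),z).round(4),atz(a,(280.4,18.8),z).round(4))
print('peak z.13',atz(a,(280.4,102),.1295).round(4))
E
```

```text
endR [0.5182 0.2415 0.0699] [0.1501 0.1501]
peak [0.5048 0.3325 0.132 ] [0.1445 0.1445]
corner [0.5072 0.3063 0.1264] [0.2681 0.2681]
0.07 [0.518  0.2415 0.07  ] [0.4937 0.4263 0.07  ]
0.075 [0.5175 0.2426 0.075 ] [0.4935 0.4253 0.075 ]
0.08 [0.517  0.2438 0.08  ] [0.4933 0.4243 0.08  ]
peak z.13 [0.5051 0.3324 0.1295]
```

```bash
python3 - <<'E'
from h import *
print(move([.5156,.2567,.12],down(7.5)),move([.5156,.2567,.045],down(7.5)))
E
```

```text
[ 5.000e-04  1.000e-04  5.100e-03 -2.630e-02  9.000e-02  6.639e-01] [ 5.000e-04  1.000e-04  5.100e-03 -2.620e-02  8.960e-02  9.139e-01]
```

Emit:
carry_out(rows=[[0,0,0.005,-0.026,0.09,0.15,-1],[0,0,0.005,-0.026,0.09,0.3,-1],[0,0,0.005,-0.026,0.09,0.45,-1],[0,0,0.005,-0.026,0.09,0.6,-1],[0,0,0.005,-0.026,0.09,0.66,-1]])

```text
t: 17.2
tool_pos: [0.5123, 0.255, 0.1149]
tool_rot: [-2.07, -2.358, 0.011]
contact_force: [-0.3, 0.2, 0.8]
opening: 0.0856
grip_force: 0.0
```

```bash
python3 - <<'E'
from h import *
d=snap('wrist','w4');o=get_obs();print(o['t'],o['tool_pos'],o['tool_rot'])
print(move([.5156,.2567,.045],down(7.5)))
cv2.imwrite('pics/w4b.png',d['img'])
print(proj(d,[[.5175,.2426,.075],[.5156,.2567,.075],[.505,.3325,.129]]))
E
```

```text
17.25 [0.51143022 0.25468189 0.11326001] [-2.06953847 -2.35736458  0.01402543]
[-0.0031  0.0008 -0.0003  0.0054  0.0169  0.2274]
[[259.87460179 224.48515803]
 [259.86767222 205.98964546]
 [259.48271552  94.43629561]]
```

View pics/w4b.png

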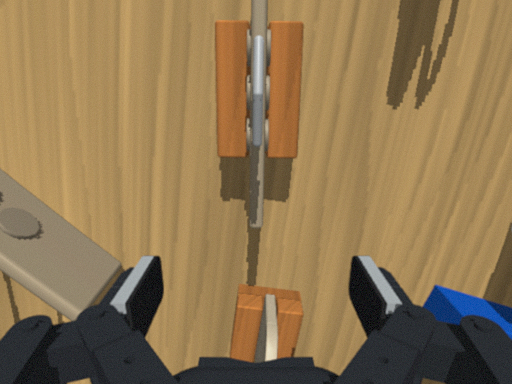

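Wrist view: the slab end is at (257,224), within 3 px of the prediction, and the pads straddle it evenly. Going down to grip.

Emit:
carry_out(rows=[[0,0,0,0,-0.004,0.08,-1],[0,0,0,0,-0.004,0.16,-1],[0,0,0,0,-0.004,0.22,-1],[0,0,0,0,-0.004,0.25,-1],[0,0,0,0,-0.004,0.25,-1]])

```text
t: 17.75
tool_pos: [0.5137, 0.2567, 0.0449]
tool_rot: [-2.071, -2.362, 0.001]
contact_force: [-0.2, -0.2, 0.9]
opening: 0.0853
grip_force: 0.0
```

Emit:
carry_out(rows=[[0,0,0,0,0,0,1],[0,0,0,0,0,0,1],[0,0,0,0,0,0,1],[0,0,0,0,0,0,1],[0,0,0,0,0,0,1]], force=80)

```text
t: 18.25
tool_pos: [0.5139, 0.2579, 0.0455]
tool_rot: [2.069, 2.364, 0.001]
contact_force: [-0.2, -1.3, 0.0]
opening: 0.0123
grip_force: 0.0
```

Emit:
carry_out(rows=[[0,0,0,0,0,0,1],[0,0,0,0,0,0,1],[0,0,0,0,0,0,1],[0,0,0,0,0,0,1],[0,0,0,0,0,0,1]])

```text
t: 18.75
tool_pos: [0.5136, 0.2577, 0.045]
tool_rot: [-2.069, -2.364, 0.0]
contact_force: [0.2, -0.6, 0.1]
opening: -0.0001
grip_force: 0.0
```

The fingers shut on nothing, so I'll look.

```bash
python3 - <<'E'
from h import *
d=snap('wrist','w5');s=snap('side','s5')
cv2.imwrite('pics/c5.png',np.hstack([cv2.resize(d['img'],(480,360)),cv2.resize(s['img'][190:340,180:300],(288,360),interpolation=cv2.INTER_CUBIC)]))
E
```

```text
(no output)
```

View pics/c5.png

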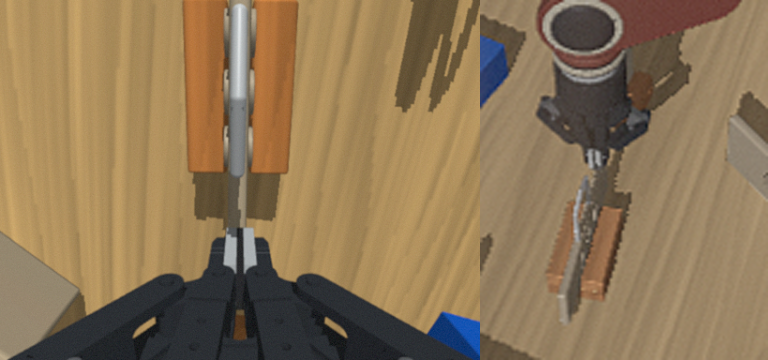

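```bash
python3 - <<'E'
from h import *
d=load('w5');s=load('s5');o=get_obs();p=o['tool_pos']
for n,X in [('tcp',p),('tcp+19',p+[0,0,.019]),('end',[.5165,.2415,.075]),('endbot',[.5165,.2415,.015]),('cradleR',[.512,.2835,.037]),('cradleL',[.4985,.383,.037])]:
    print(n,np.round(X,4),'w',proj(d,X).round(1),'w480',(proj(d,X)*480/512).round(),'s',proj(s,X).round(1),'crop',((proj(s,X)-[180,190])*2.4).round()+[480,0])
print(o['opening'],o['grip_force'])
for r in range(205,262,5): print(r, d['img'][r,232:280:3].mean(1).astype(int))
E
```

```text
tcp [0.5136 0.2578 0.045 ] w [[254.2 230.6]] w480 [[238. 216.]] s [[229.1 265.9]] crop [[598. 182.]]
tcp+19 [0.5136 0.2578 0.064 ] w [[254. 245.]] w480 [[238. 230.]] s [[228.8 261.8]] crop [[597. 172.]]
end [0.5165 0.2415 0.075 ] w [[255.3 282.7]] w480 [[239. 265.]] s [[229.7 254.6]] crop [[599. 155.]]
endbot [0.5165 0.2415 0.015 ] w [[255.4 234.8]] w480 [[239. 220.]] s [[230.5 267.5]] crop [[601. 186.]]
cradleR [0.512  0.2835 0.037 ] w [[257.2 185.3]] w480 [[241. 174.]] s [[226.6 275. ]] crop [[592. 204.]]
cradleL [0.4985 0.383  0.037 ] w [[256.9  -3.8]] w480 [[241.  -4.]] s [[218.3 306.4]] crop [[572. 279.]]
3.6516040318496996e-05 0.0
205 [ 71  67  70  80  77  83  83  74 143 138 106  76  75  73  73  80]
210 [ 68  69  73  74  79  79  89  88 143 134 105  73  77  76  79  82]
215 [ 68  69  67  75  79  80  84  90 143 137 104  75  76  76  79  86]
220 [ 71  67  75  76  77  81  81  90 142 135 100  76  70  70  78  85]
225 [ 66  69  68  75  70  84  85  80  94 132  99  74  76  82  82  83]
230 [ 70  68  73  78  75  82  83  77  92 132  88  78  70  74  79  85]
235 [117 117  80  77  91  80  86  76 128 131 104 129 129 130 137 141]
240 [114 120  83  75  79  79  80  78 130 130 102 127 129 130 143 142]
245 [120 119 108 116  86  89  82  32  33 109 175 178 178 138 146 141]
250 [120 118 126 143 148  85  85  36  38 114 178 176 174 149 146 142]
255 [ 40  42  49 159 174 180 178  62  45  94 177 176 175 111  39  46]
260 [ 45  50  37 169 177 176 174  62  40  95 179 175 176 138  41  50]
```

```bash
python3 - <<'E'
from h import *
d=load('w5');s=load('s5');o=get_obs();p=o['tool_pos']
print(p,tri((d,(256,245)),(s,(228.8,258.8))))
for dx in(-.011,0,.011):
  for z in (0,.019,.03,.04): 
    X=Ro.from_rotvec(o['tool_rot']).apply([dx,0,-z])+p; print(dx,z,proj(d,X).round(),proj(s,X).round(1))
w=load('w1');print('w1',proj(w,[.5105,-.3157,.1627]))
im=s['img']
cv2.imwrite('pics/x.png',im)
for r in range(244,275,2): print(r,im[r,216:244].mean(1).astype(int))
E
```

```text
[0.51364208 0.25776947 0.04502857] (array([0.51150571, 0.26703783, 0.08735181]), [np.float64(2.7198366772603393), np.float64(2.719836677260322)])
-0.011 0 [[254. 247.]] [[229.9 262.7]]
-0.011 0.019 [[254. 263.]] [[229.6 258.6]]
-0.011 0.03 [[254. 274.]] [[229.5 256.2]]
-0.011 0.04 [[254. 284.]] [[229.3 253.9]]
0 0 [[254. 231.]] [[229.1 265.9]]
0 0.019 [[254. 245.]] [[228.8 261.8]]
0 0.03 [[254. 255.]] [[228.6 259.3]]
0 0.04 [[254. 265.]] [[228.4 257.1]]
0.011 0 [[254. 213.]] [[228.2 269.1]]
0.011 0.019 [[254. 226.]] [[227.9 265. ]]
0.011 0.03 [[254. 235.]] [[227.7 262.5]]
0.011 0.04 [[254. 244.]] [[227.6 260.3]]
w1 [[256.40901207 224.77459459]]
244 [67 62 61 66 71 70 68 65 57 51 53 53 64 60 63 62 52 40 77 99 67 49 52 52
 45 41 58 60]
246 [71 64 59 60 71 65 67 69 63 48 53 49 64 61 60 59 47 38 51 52 52 53 44 43
 47 54 51 49]
248 [61 63 66 61 57 65 64 67 62 59 49 46 60 57 62 56 43 50 53 50 49 46 50 57
 54 49 47 60]
250 [122 118 121 126 130 103  70  62  60  65  48  51  60  61  62  60  52  55
  48  54  53  51  56  49  45  76 112 122]
252 [118 122 123 126 127 134 109  69  75 123 132  90  9
[... 672 characters left out ...]
125 128 128 129 122 124 123 130 128 131  97  83  75  82  78  74
  80  81 119 126 116 115 114 118 119 126]
266 [129 128 128 125 131 134 127 116  95 106 131  96  80  80  73  76  74  78
  79  75 119 125 116 112 118 121 122 125]
268 [129 123 130 127 130 121 114 114  98 103  93  80  85  78  75  77  75  79
  79  76 109 118 114 119 116 123 125 121]
270 [126 129 127 132 129 168 122  87  91 110  97  79  79  80  78  71  80  79
  78  71  72  74  72  72 120  93  73 114]
272 [127 130 135 123 163 168 111  77  91  90  83  88  82  77  76  77  78  80
  78  74  72  68  74  72  75  70  65 120]
274 [106 100 109 102 161 130  79 100 129 110 117  91  72  74  76  78  78  79
  75  68  68  75  71  79  77  72  64 116]
```

```bash
python3 - <<'E'
from h import *
w=load('w4');K=A(w,'mtx');print(K[0,0],K[1,1],K[:2,2])
o=get_obs();R=Ro.from_rotvec([-2.06953847,-2.35736458,0.01402543]);p=np.array([0.51143022,0.25468189,0.11326001])
# project inner pad edges at half-opening for various heights behind the TCP
for zb in (0,.013,.03,.042,.055,.07):
    for dx in (0,.011):
        print(zb,dx,proj(w,[p+R.apply([dx,s*.0425,-zb]) for s in(-1,1)]).round(0).tolist())
E
```

```text
325.56203373445646 325.56203373445646 [255.65988905 195.92368501]
0 0 [[182.0, 230.0], [323.0, 230.0]]
0 0.011 [[181.0, 213.0], [325.0, 213.0]]
0.013 0 [[177.0, 239.0], [328.0, 239.0]]
0.013 0.011 [[176.0, 221.0], [329.0, 221.0]]
0.03 0 [[170.0, 253.0], [335.0, 253.0]]
0.03 0.011 [[168.0, 234.0], [337.0, 234.0]]
0.042 0 [[164.0, 265.0], [341.0, 265.0]]
0.042 0.011 [[162.0, 244.0], [343.0, 244.0]]
0.055 0 [[156.0, 280.0], [348.0, 280.0]]
0.055 0.011 [[154.0, 258.0], [350.0, 258.0]]
0.07 0 [[145.0, 301.0], [358.0, 300.0]]
0.07 0.011 [[142.0, 277.0], [361.0, 276.0]]
```

Two independent views agree: in the wrist and side pictures the real fingertips sit about 42 mm behind the reported TCP. The pads therefore closed above the slab. I'll open, go 42 mm lower, and watch the force.

Emit:
carry_out(rows=[[0,0,0,0,0,0,-1],[0,0,0,0,0,0,-1],[0,0,0,0,0,0,-1],[0,0,0,0,0,0,-1],[0,0,0,0,0,0,-1]])

```text
t: 19.35
tool_pos: [0.5137, 0.2578, 0.0451]
tool_rot: [2.069, 2.364, 0.0]
contact_force: [0.6, -0.1, 0.2]
opening: 0.0723
grip_force: 0.0
```

Emit:
carry_out(rows=[[0,0,0,0,0,0,-1],[0,0,0,0,0,0.04,-1],[0,0,0,0,0,0.08,-1],[0,0,0,0,0,0.11,-1],[0,0,0,0,0,0.14,-1]])

```text
t: 19.85
tool_pos: [0.5129, 0.2575, 0.0013]
tool_rot: [-2.069, -2.363, 0.002]
contact_force: [-0.6, -0.4, 0.4]
opening: 0.0854
grip_force: 0.0
```

Emit:
carry_out(rows=[[0,0,0,0,0,0,1],[0,0,0,0,0,0,1],[0,0,0,0,0,0,1],[0,0,0,0,0,0,1],[0,0,0,0,0,0,1]])

```text
t: 20.35
tool_pos: [0.5141, 0.2579, 0.0037]
tool_rot: [2.069, 2.363, 0.001]
contact_force: [0.5, 0.8, -0.5]
opening: 0.0119
grip_force: 0.3
```

Emit:
carry_out(rows=[[0,0,0,0,0,0,1],[0,0,0,0,0,0,1],[0,0,0,0,0,0,1],[0,0,0,0,0,0,1]])

```text
t: 20.75
tool_pos: [0.5141, 0.2579, 0.0037]
tool_rot: [2.069, 2.363, 0.001]
contact_force: [-1.2, -1.0, 4.6]
opening: 0.0094
grip_force: 78.1
```

```bash
python3 - <<'E'
from h import *
s=load('hs0');t=load('t2')
for n,u,v in [('pivot',(250.75,86.75),(371.75,159.25)),('corner',(251.3,123.5),(360,168.25)),('tip',(281.2,131.5),(355.25,198))]:
    print(n,*[np.round(q,4) for q in tri((s,u),(t,v))])
P=np.array([.5974,-.1993,.33])
for yaw in(-10,-12.5,-15):
    a=np.radians(yaw);h=np.array([np.cos(a),np.sin(a),0])
    X=[P,P-[0,0,.14],P-[0,0,.14]-.11*h,P-[0,0,.122]-.11*h]; print(yaw,proj(s,X).round(1).tolist(),proj(t,X).round(1).tolist())
# fresh images, line fits of bright pixels
s=snap('side','s6');t=snap('top','t6')
for nm,d,(r0,r1,c0,c1) in [('s',s,(90,140,244,290)),('t',t,(150,205,345,380))]:
    im=d['img'].astype(int);m=(im.min(2)>135)[r0:r1,c0:c1]
    for r in range(0,r1-r0,3): 
        c=np.where(m[r])[0]; print(nm,r+r0,(c+c0).tolist())
E
```

```text
pivot [ 0.5969 -0.201   0.3339] [0.0381 0.0381]
corner [ 0.5933 -0.1979  0.1988] [1.7622 1.7622]
tip [ 0.4883 -0.1752  0.2064] [0.5416 0.5416]
-10 [[250.4, 88.1], [250.8, 125.3], [281.0, 134.7], [281.2, 130.1]] [[370.8, 159.4], [359.6, 167.0], [355.6, 198.4], [356.9, 197.8]]
-12.5 [[250.4, 88.1], [250.8, 125.3], [280.3, 135.5], [280.6, 130.9]] [[370.8, 159.4], [359.6, 167.0], [354.2, 198.1], [355.5, 197.6]]
-15 [[250.4, 88.1], [250.8, 125.3], [279.6, 136.2], [279.8, 131.7]] [[370.8, 159.4], [359.6, 167.0], [352.8, 197.8], [354.1, 197.3]]
s 90 []
s 93 [249, 250, 251]
s 96 [250, 251]
s 99 [250, 251]
s 102 [250, 251]
s 105 [250, 251]
s 108 [250, 251]
s 111 [250, 251]
s 114 [250, 251]
s 117 [250, 251]
s 120 [250, 251]
s 123 [250, 251]
s 126 [253, 254, 255, 256, 257, 258, 259]
s 129 [262, 263, 264, 265, 266, 267, 268]
s 132 [271, 272, 273, 274, 275, 276, 277, 280, 281]
s 135 [280]
s 138 []
t 150 [367, 368, 369, 370, 371, 372, 373, 374]
t 153 [354, 356, 357, 358, 360, 365, 366, 367, 368, 369, 370, 371, 372, 373, 374, 375, 376, 377]
t 156 [352, 353, 354, 355, 356, 357, 358, 359, 360, 361, 3
[... 424 characters left out ...]
 359, 360, 361, 362, 363, 364, 365, 366, 367, 368, 369, 370, 371, 372, 373, 374, 375, 376, 377, 378, 379]
t 168 [345, 348, 349, 350, 351, 352, 353, 354, 355, 356, 357, 358, 359, 360, 361, 362, 363, 364, 365, 366, 367, 368, 369, 370, 371, 373, 374, 376, 377, 378]
t 171 [345, 347, 348, 349, 350, 352, 353, 354, 355, 356, 357, 358, 359, 360, 361, 362, 363, 364, 365, 368]
t 174 [357, 358, 359, 360]
t 177 [356, 357, 358, 359]
t 180 [356, 357, 358, 373]
t 183 [355, 356, 357, 358, 370, 371, 372, 373, 374, 375, 376, 377, 378, 379]
t 186 [355, 356, 357, 375, 376, 377, 378, 379]
t 189 [354, 355, 356, 357, 377, 379]
t 192 [354, 355, 356]
t 195 [353, 354, 355, 356]
t 198 [354, 355, 356]
t 201 []
t 204 []
```

```bash
python3 - <<'E'
from h import *
t=load('t6');s=load('s6')
rows=np.arange(174,199,3);c=[358.5,357.5,357,356.5,356,355.5,355,354.5,354.7]
X=np.array([atz(t,(a,b),.192) for a,b in zip(c,rows)])
k=np.polyfit(X[:,0],X[:,1],1);print(np.degrees(np.arctan(k[0])),X[[0,-1]].round(4),np.polyval(k,.5974).round(4),np.polyval(k,.54).round(4))
# side-arm z: intersect side ray of arm pixels with vertical plane of that line
for uv in [(256,126),(265,129),(274,132)]:
    cc,v=ray(s,uv); lam=(np.polyval(k,0)+k[0]*cc[0]-cc[1])/(v[1]-k[0]*v[0]); print((cc+lam*v).round(4))
w=load('w5')
E
```

```text
-11.93604138852469 [[ 0.5728 -0.1939  0.192 ]
 [ 0.4902 -0.1768  0.192 ]] -0.1976 -0.1855
[ 0.5776 -0.1935  0.1955]
[ 0.5448 -0.1865  0.1956]
[ 0.5125 -0.1797  0.1957]
```

Grip is good: opening 9.4 mm at 78 N. The hook's yaw measures -12°, and the arm line passes (0.54, -0.1855) at z about 0.192. Lifting now.

Emit:
carry_out(rows=[[0,0,0,0,0,-0.03,1],[0,0,0,0,0,-0.08,1],[0,0,0,0,0,-0.15,1],[0,0,0,0,0,-0.25,1],[0,0,0,0,0,-0.35,1]])

```text
t: 21.35
tool_pos: [0.5129, 0.2574, 0.109]
tool_rot: [-2.069, -2.363, 0.002]
contact_force: [0.6, 0.2, -1.7]
opening: 0.0091
grip_force: 78.0
```

Emit:
carry_out(rows=[[0,0,0,0,0,-0.1,1],[0,0,0,0,0,-0.2,1],[0,0,0,0,0,-0.28,1],[0,0,0,0,0,-0.32,1],[0,0,0,0,0,-0.32,1]])

```text
t: 21.85
tool_pos: [0.5147, 0.2581, 0.2067]
tool_rot: [2.068, 2.362, 0.006]
contact_force: [0.9, 0.4, -1.7]
opening: 0.0089
grip_force: 78.1
```

```bash
python3 - <<'E'
from h import *
o=get_obs();print(o['t'],o['tool_pos'],o['opening'],o['grip_force'],o['contact_force'])
print(move([.40,.0,.20],down(-12)))
d=snap('wrist','w6');p=o['tool_pos'];R=Ro.from_rotvec(o['tool_rot'])
# where loop / slab ought to be if no slip, and bright wire pixels
for q in ([.0755,0,-.126],[.0535,0,-.118],[.0975,0,-.118],[.0755,0,-.0715],[.17,0,-.0715]): print(q,proj(d,p+R.apply(q)).round(1))
im=d['img'].astype(int)
for r in range(0,200,10):
    g=im[r,190:330]; m=(g.min(1)>120)&(g.max(1)-g.min(1)<35); print(r,(np.where(m)[0]+190).tolist()[:40])
E
```

```text
21.85 [0.51466758 0.25809743 0.20665219] 0.008918690161889049 78.12036752700806 [ 0.94802599  0.43966544 -1.74471481]
[ 1.200e-03 -5.000e-04  1.089e-01 -8.023e-01 -4.927e-01  1.950e-02]
[0.0755, 0, -0.126] [[249.6 116.1]]
[0.0535, 0, -0.118] [[251.  226.1]]
[0.0975, 0, -0.118] [[249.8 -25.1]]
[0.0755, 0, -0.0715] [[252.7 103.6]]
[0.17, 0, -0.0715] [[ 252. -260.]]
0 [242, 243, 244, 245, 246, 247, 248, 249, 250, 251, 252, 253, 254, 255, 256, 257, 258, 259, 260, 261, 262, 263, 264, 265, 266, 267, 268, 269, 270, 277]
10 [242, 243, 244, 245, 246, 247, 248, 249, 250, 251, 252, 253, 254, 255, 256, 257, 258, 259, 260, 261, 262, 263, 264, 265, 266, 267, 268, 269, 270]
20 [241, 242, 243, 244, 245, 246, 247, 248, 249, 250, 251, 252, 253, 254, 255, 256, 257, 258, 259, 260, 261, 262, 263, 264, 265, 266, 267, 268, 269, 270]
30 [242, 243, 244, 245, 246, 247, 248, 249, 250, 251, 252, 253, 254, 255, 256, 257, 258, 259, 260, 261, 262, 263, 264, 265, 266, 267, 268, 269, 270]
40 [242, 243, 244, 245, 246, 247, 248, 249, 250, 251, 252, 253, 254, 255, 256, 257, 258, 259, 260, 261, 262, 263, 264, 265, 266, 
[... 1199 characters left out ...]
 262, 263, 264, 265, 266]
130 [248, 249, 250, 251, 252, 253, 254, 255, 256, 257, 258, 259, 260, 261, 262, 263, 264, 265, 266, 267, 268]
140 [248, 250, 251, 252, 253, 254, 255, 256, 257, 258, 259, 260, 261, 262, 263, 264, 265, 266]
150 [250, 251, 252, 253, 254, 255, 256, 257, 258, 259, 260, 261, 262, 263, 264, 265, 266, 271]
160 [247, 248, 249, 250, 251, 252, 253, 254, 255, 256, 257, 258, 259, 260, 261, 262, 264, 265, 266]
170 [249, 250, 251, 252, 253, 254, 255, 256, 257, 258, 259, 260, 262, 263, 264, 265, 266]
180 [250, 251, 252, 253, 254, 255, 256, 257, 258, 259, 260, 261, 262, 263, 264, 265, 266]
190 [248, 249, 250, 251, 252, 253, 254, 255, 256, 257, 258, 259, 260, 261, 262, 263, 264, 265]
```

No slip: the loop's peak is at row 115 and the prediction was 116. Moving on to the hook.

Emit:
carry_out(rows=[[0,0,0.01,-0.05,-0.06,0,1],[0,0,0.04,-0.17,-0.16,0,1],[0,0,0.07,-0.3,-0.26,0,1],[0,0,0.1,-0.42,-0.34,0,1],[0,0,0.109,-0.53,-0.42,0,1]])

```text
t: 22.4
tool_pos: [0.4075, 0.0822, 0.2014]
tool_rot: [-2.442, -1.973, 0.006]
contact_force: [0.4, -1.4, -2.3]
opening: 0.0092
grip_force: 78.2
```

```bash
python3 - <<'E'
from h import *
o=get_obs();print(o['t'],o['tool_pos'],o['opening'],o['grip_force'],o['contact_force'])
print(move([.395,-.06,.20],down(-12)),move([.42,-.2371,.18],down(-12)))
E
```

```text
22.4 [0.40748897 0.0821509  0.20137598] 0.009197638014994264 78.2284927368164 [ 0.36633278 -1.43962351 -2.32053625]
[-1.30e-03  4.00e-04 -7.00e-04 -4.72e-01  5.89e-02  5.00e-03] [-1.3000e-03  4.0000e-04 -7.0000e-04 -1.0316e+00  2.6460e-01  7.1700e-02]
```

Emit:
carry_out(rows=[[0,0,0,-0.13,0,0,1],[0,0,0,-0.27,0,0,1],[0,0,0,-0.41,0.02,0,1],[0,0,0,-0.55,0.04,0,1],[0,0,0,-0.68,0.06,0,1]])

```text
t: 22.9
tool_pos: [0.3834, -0.121, 0.2018]
tool_rot: [-2.44, -1.974, 0.002]
contact_force: [0.9, 0.0, -1.5]
opening: 0.0096
grip_force: 78.3
```

Emit:
carry_out(rows=[[0,0,0,-0.12,0.04,0,1],[0,0,0,-0.22,0.08,0,1],[0,0,0,-0.29,0.12,0,1],[0,0,0,-0.33,0.14,0,1],[0,0,0,-0.33,0.14,0,1]])

```text
t: 23.4
tool_pos: [0.4047, -0.2258, 0.2022]
tool_rot: [-2.441, -1.972, 0.001]
contact_force: [-1.6, 0.3, -2.8]
opening: 0.0094
grip_force: 78.3
```

```bash
python3 - <<'E'
from h import *
o=get_obs();print(o['t'],o['tool_pos'],o['opening'],o['grip_force'],o['contact_force'])
print(move([.4346,-.2402,.1005],down(-12)))
E
```

```text
23.4 [ 0.40468812 -0.22575694  0.20224829] 0.009362522864478822 78.28175783157349 [-1.60072179  0.31887593 -2.82805532]
[-0.001  -0.0005 -0.0007 -0.0267  0.1087  0.3388]
```

Emit:
carry_out(rows=[[0,0,0,-0.027,0.02,0.1,1],[0,0,0,-0.027,0.04,0.2,1],[0,0,0,-0.027,0.07,0.29,1],[0,0,0,-0.027,0.1,0.34,1],[0,0,0,-0.027,0.109,0.34,1]])

```text
t: 23.9
tool_pos: [0.4339, -0.2372, 0.0984]
tool_rot: [-2.435, -1.974, 0.002]
contact_force: [-0.4, 0.1, -2.1]
opening: 0.0089
grip_force: 78.3
```

Emit:
carry_out(rows=[[0,0,0,0,0,0,1],[0,0,0,0,0,0,1],[0,0,0,0,0,0,1]])

```text
t: 24.2
tool_pos: [0.4362, -0.2403, 0.1036]
tool_rot: [2.44, 1.975, 0.001]
contact_force: [0.2, -0.7, -2.1]
opening: 0.009
grip_force: 78.3
```

```bash
python3 - <<'E'
from h import *
o=get_obs();print(o['t'],o['tool_pos'],o['opening'],o['grip_force'],o['contact_force'])
print(move([.4346,-.2402,.1005],down(-12)))
p=o['tool_pos'];R=Ro.from_rotvec(o['tool_rot'])
s=snap('side','s7');t=snap('top','t7')
Q={'peaktop':[.0755,0,-.1285],'sideA':[.0975,0,-.118],'sideB':[.0535,0,-.118],'endTop':[.173,0,-.0715],'endBot':[.173,0,-.0115]}
for n,q in Q.items(): print(n,(p+R.apply(q)).round(4),proj(s,p+R.apply(q)).round(1),proj(t,p+R.apply(q)).round(1))
im=s['img'].astype(int)
print('side bright/grey map')
for r in range(112,175,2):
    g=im[r,255:330]; m=(g.max(1)-g.min(1)<40)&(g.min(1)>110); print(r,''.join('#' if x else '.' for x in m))
E
```

```text
24.2 [ 0.43618698 -0.24033761  0.10357709] 0.008986445890344691 78.33526611328125 [ 0.20334875 -0.66841345 -2.07793958]
[ 0.0007  0.0003 -0.0001 -0.0006 -0.0053  0.0102]
peaktop [ 0.4517 -0.1663  0.232 ] [[291.9 128.6]] [[355.  208.4]]
sideA [ 0.4563 -0.1448  0.2215] [[288.6 135.1]] [[347.8 207.4]]
sideB [ 0.4471 -0.1878  0.2215] [[294.8 127.7]] [[360.7 209.9]]
endTop [ 0.4721 -0.071   0.1749] [[276.8 160.3]] [[323.3 204.4]]
endBot [ 0.4722 -0.0711  0.1149] [[276.2 174.8]] [[320.5 205.8]]
side bright/grey map
112 ...........................................................................
114 ...........................................................................
116 ...........................................................................
118 ...........................................................................
120 ...........................................................................
122 ...........................................................................
124 ...........................................................................
126 ######...............
[... 1274 characters left out ...]
........##..................................................
160 ......................##...................................................
162 ......................##...................................................
164 .....................###...................................................
166 .....................###...................................................
168 .....................###...................................................
170 .....................##..#.................................................
172 .....................##....................................................
174 ...........................................................................
```

The plaque reads where predicted: loop peak at (292,128), far end at (277.5,160). It's aligned with the hook tip at (281,131), so I'll thread it along +tool y.

Emit:
carry_out(rows=[[0,0,0,0,0.03,0,1],[0,0,0,0,0.06,0,1],[0,0,0,0,0.09,0,1],[0,0,0,0,0.12,0,1],[0,0,0,0,0.15,0,1]])

```text
t: 24.8
tool_pos: [0.4806, -0.2496, 0.1019]
tool_rot: [-2.442, -1.976, 0.0]
contact_force: [-0.2, 0.8, -1.7]
opening: 0.0088
grip_force: 78.3
```

Emit:
carry_out(rows=[[0,0,0,0,0.03,0,1],[0,0,0,0,0.06,0,1],[0,0,0,0,0.09,0,1],[0,0,0,0,0.12,0,1],[0,0,0,0,0.14,0,1]])

```text
t: 25.3
tool_pos: [0.5216, -0.2584, 0.1021]
tool_rot: [2.442, 1.977, 0.0]
contact_force: [-0.1, 0.5, -2.5]
opening: 0.009
grip_force: 78.3
```

Emit:
carry_out(rows=[[0,0,0,0,0,0,1],[0,0,0,0,0,0,1],[0,0,0,0,0,0,1]])

```text
t: 25.6
tool_pos: [0.5204, -0.2581, 0.102]
tool_rot: [-2.442, -1.976, 0.0]
contact_force: [-0.2, 0.2, -3.3]
opening: 0.0091
grip_force: 78.3
```

```bash
python3 - <<'E'
from h import *
o=get_obs();print(o['t'],o['tool_pos'],o['opening'],o['grip_force'],o['contact_force'])
p=o['tool_pos'];R=Ro.from_rotvec(o['tool_rot'])
s=snap('side','s8')
Q={'peaktop':[.0755,0,-.1285],'sideA':[.0975,0,-.118],'sideB':[.0535,0,-.118],'slabtop':[.0755,0,-.0715],'endTop':[.173,0,-.0715]}
for n,q in Q.items(): print(n,(p+R.apply(q)).round(4),proj(s,p+R.apply(q)).round(1))
im=s['img'].astype(int)
for r in range(90,160,2):
    g=im[r,235:300]; m=(g.max(1)-g.min(1)<40)&(g.min(1)>110); print(r,''.join('#' if x else '.' for x in m))
E
```

```text
25.6 [ 0.520411   -0.25813489  0.10196749] 0.009101930491046828 78.34880590438843 [-0.23211131  0.16213653 -3.2886291 ]
peaktop [ 0.5362 -0.1843  0.2305] [[267.5 121. ]]
sideA [ 0.5408 -0.1628  0.22  ] [[264.2 127.2]]
sideB [ 0.5316 -0.2058  0.22  ] [[270.7 120.2]]
slabtop [ 0.5362 -0.1843  0.1735] [[267.2 135.4]]
endTop [ 0.5565 -0.089   0.1735] [[252.4 151.8]]
90 .....#####..........................######..#...####.....########
92 ..............###.......................##########...............
94 ..............###................................................
96 ...######......###...............................................
98 ...............###...............................................
100 ...............##................................................
102 ...............##................................................
104 ...............##................................................
106 ...............###...............................................
108 ...............##............##..................................
110 ...............###..................
[... 1009 characters left out ...]

140 ............................##...#...............................
142 ..........................##....#................................
144 ........................##......#................................
146 ......................##....#....................................
148 .....................#...........................................
150 ...................##............................................
152 .................###.............................................
154 .................###.............................................
156 .................##..............................................
158 .................###.............................................
```

The map shows the loop around the arm (arm rows 126–134 run between the loop's sides) and the hook undisturbed. Lowering.

Emit:
carry_out(rows=[[0,0,0,0,0,0.02,1],[0,0,0,0,0,0.04,1],[0,0,0,0,0,0.06,1],[0,0,0,0,0,0.07,1],[0,0,0,0,0,0.075,1]])

```text
t: 26.15
tool_pos: [0.5203, -0.2579, 0.0786]
tool_rot: [-2.441, -1.976, 0.001]
contact_force: [0.3, -0.0, -1.7]
opening: 0.0091
grip_force: 78.4
```

Emit:
carry_out(rows=[[0,0,0,0,0,0.004,1],[0,0,0,0,0,0.008,1],[0,0,0,0,0,0.01,1],[0,0,0,0,0,0.01,1]])

```text
t: 26.55
tool_pos: [0.5208, -0.2583, 0.0766]
tool_rot: [2.442, 1.976, 0.0]
contact_force: [-0.6, -0.7, -1.7]
opening: 0.009
grip_force: 78.4
```

Emit:
carry_out(rows=[[0,0,0,0,0,0.003,1],[0,0,0,0,0,0.005,1],[0,0,0,0,0,0.007,1],[0,0,0,0,0,0.007,1]])

```text
t: 26.95
tool_pos: [0.5206, -0.2582, 0.0743]
tool_rot: [-2.442, -1.976, 0.0]
contact_force: [0.6, 0.1, -1.1]
opening: 0.0093
grip_force: 78.4
```

```bash
python3 - <<'E'
from h import *
f=[]
for i in range(4): get_image('side');f.append(get_obs()['contact_force'])
o=get_obs();print(o['t'],o['tool_pos'],np.mean(f,0),o['wrist_torque'])
E
```

```text
27.15 [ 0.52074992 -0.25823648  0.07451802] [ 0.38115984  0.19381401 -1.9821404 ] [-0.13792703 -0.03511294 -0.04430017]
```

Emit:
carry_out(rows=[[0,0,0,0,0,0.002,1],[0,0,0,0,0,0.004,1],[0,0,0,0,0,0.006,1],[0,0,0,0,0,0.008,1]])

```text
t: 27.55
tool_pos: [0.521, -0.2583, 0.0726]
tool_rot: [2.442, 1.976, 0.001]
contact_force: [-0.7, -0.1, 1.8]
opening: 0.0095
grip_force: 79.0
```

Emit:
carry_out(rows=[[0,0,0,0,0,0.001,1],[0,0,0,0,0,0.002,1],[0,0,0,0,0,0.003,1]])

```text
t: 27.85
tool_pos: [0.5212, -0.2585, 0.0722]
tool_rot: [2.441, 1.976, 0.001]
contact_force: [-2.3, 0.1, 5.6]
opening: 0.009
grip_force: 79.6
```

Emit:
carry_out(rows=[[0,0,0,0,0,0.001,1],[0,0,0,0,0,0.002,1],[0,0,0,0,0,0.003,1]])

```text
t: 28.15
tool_pos: [0.5215, -0.2586, 0.0719]
tool_rot: [2.441, 1.976, 0.002]
contact_force: [-3.8, 0.8, 8.8]
opening: 0.009
grip_force: 80.0
```

```bash
python3 - <<'E'
from h import *
f=[];w=[]
for i in range(4): get_image('side');o=get_obs();f.append(o['contact_force']);w.append(o['wrist_torque'])
print(o['t'],o['tool_pos'],np.mean(f,0),np.mean(w,0))
E
```

```text
28.35 [ 0.52149474 -0.25861094  0.07196425] [-3.09494919  0.48891844  8.04900083] [0.54672407 0.17119921 0.22105772]
```

Contact reached at tool z ≈ 0.073. I'll ease off the excess load, lower the grip force, and release slowly.

Emit:
carry_out(rows=[[0,0,0,0,0,-0.002,1],[0,0,0,0,0,-0.004,1],[0,0,0,0,0,-0.006,1],[0,0,0,0,0,-0.007,1],[0,0,0,0,0,-0.007,1]])

```text
t: 28.85
tool_pos: [0.5209, -0.2582, 0.0724]
tool_rot: [2.442, 1.976, 0.0]
contact_force: [0.2, -0.1, 3.2]
opening: 0.0092
grip_force: 79.2
```

Emit:
carry_out(rows=[[0,0,0,0,0,0,1],[0,0,0,0,0,0,1],[0,0,0,0,0,0,1],[0,0,0,0,0,0,1]], force=20)

```text
t: 29.25
tool_pos: [0.5208, -0.2583, 0.0724]
tool_rot: [2.442, 1.976, 0.0]
contact_force: [0.4, 0.2, 3.6]
opening: 0.0092
grip_force: 79.2
```

Emit:
carry_out(rows=[[0,0,0,0,0,0,0.74],[0,0,0,0,0,0,0.72],[0,0,0,0,0,0,0.7],[0,0,0,0,0,0,0.67],[0,0,0,0,0,0,0.62]])

```text
t: 29.75
tool_pos: [0.5205, -0.2581, 0.0721]
tool_rot: [-2.442, -1.976, 0.0]
contact_force: [-0.3, 0.6, 0.1]
opening: 0.0162
grip_force: 0.0
```

```bash
python3 - <<'E'
from h import *
o=get_obs();print(o['t'],o['tool_pos'],o['opening'],o['grip_force'],o['contact_force'])
p=o['tool_pos'];R=Ro.from_rotvec(o['tool_rot'])
prev=None
for i in range(10):
    s=snap('side',f's9_{i}'); im=s['img'][85:175,235:300].astype(int)
    if prev is not None: print((np.abs(im-prev).max(2)>25).sum(),end=' ')
    prev=im
for n,q in {'peaktop':[.0755,0,-.1285],'endTop':[.173,0,-.0715]}.items(): print(n,proj(s,p+R.apply(q)).round(1))
im=s['img'].astype(int)
for r in range(90,176,3):
    g=im[r,235:300]; m=(g.max(1)-g.min(1)<40)&(g.min(1)>110); print(r,''.join('#' if x else '.' for x in m))
E
```

```text
29.75 [ 0.52053292 -0.25813933  0.07207688] 0.01618846493107574 0.0 [-0.25874858  0.57742393  0.06211423]
90 48 15 21 23 24 55 64 42 peaktop [[267.3 128.6]]
endTop [[252.4 159.1]]
90 .....#####..............................................#########
93 ..............###.................##..................#..........
96 ...######.....###.....................#############..............
99 ..............###....................##############..............
102 ..............###................................................
105 ..............###................................................
108 ..............###................................................
111 ..............###................................................
114 ..............###................................................
117 ..............###................................................
120 ..............###................................................
123 ..............###.....................................#..........
126 ...............########..........................................
129 ..........
[... 405 characters left out ...]

147 ............................##...................................
150 .........................###....#................................
153 .......................##...#....................................
156 ....................###..........................................
159 ..................##.............................................
162 .................##..............................................
165 .................##..............................................
168 ..................##.............................................
171 ..................##.............................................
174 .................................................................
```

Emit:
carry_out(rows=[[0,0,0,0,0,0,0.4],[0,0,0,0,0,0,0.1],[0,0,0,0,0,0,-0.2],[0,0,0,0,0,0,-0.5],[0,0,0,0,0,0,-0.5]])

```text
t: 30.75
tool_pos: [0.5207, -0.2582, 0.0724]
tool_rot: [2.442, 1.977, 0.0]
contact_force: [-0.2, 0.7, 1.1]
opening: 0.0643
grip_force: 0.0
```

Emit:
carry_out(rows=[[0,0,0,-0.01,0,-0.03,-0.5],[0,0,0,-0.02,0,-0.08,-0.5],[0,0,0,-0.03,0,-0.15,-0.5],[0,0,0,-0.05,0,-0.25,-0.5],[0,0,0,-0.07,0,-0.35,-0.5]])

```text
t: 31.25
tool_pos: [0.5163, -0.2792, 0.1798]
tool_rot: [2.441, 1.976, 0.0]
contact_force: [0.9, -0.6, -0.5]
opening: 0.0639
grip_force: 0.0
```

Emit:
carry_out(rows=[[0,0,0,-0.05,0,-0.1,-0.5],[0,0,0,-0.15,-0.05,-0.2,-0.5],[0,0,0,-0.25,-0.1,-0.2,-0.5],[0,0,0,-0.35,-0.15,-0.2,-0.5],[0,0,0,-0.35,-0.15,-0.2,-0.5]])

```text
t: 31.75
tool_pos: [0.4486, -0.3752, 0.2396]
tool_rot: [2.444, 1.969, -0.002]
contact_force: [0.1, 0.1, -0.8]
opening: 0.064
grip_force: 0.0
```

```bash
cat > chk.py <<'E'
from h import *
o=get_obs();print(o['t'],o['tool_pos'],o['contact_force'])
L=[]
for i in range(20):
    s=get_image('side'); g=s['img'].astype(float)
    p=np.clip(g.min(2)[114:120,246:256].mean(0)-115,0,None); a=(p*np.arange(246,256)).sum()/p.sum()
    # far slab end: grey edge columns rows 162-168
    e=g[161:171,245:262]; m=np.clip(e.min(2)-100,0,None)*((e.max(2)-e.min(2))<45); b=(m.sum(0)*np.arange(245,262)).sum()/m.sum()
    top=g[140:182,250:256]; mm=np.clip(top.min(2)-100,0,None)*((top.max(2)-top.min(2))<45); c=(mm.sum(1)*np.arange(140,182)).sum()/mm.sum()
    L.append((a,b,c))
L=np.array(L).round(2);print(L.T.tolist());print(np.ptp(L,0))
im=s['img'].astype(int)
for r in range(90,182,3):
    q=im[r,235:300]; m=(q.max(1)-q.min(1)<40)&(q.min(1)>110); print(r,''.join('#' if x else '.' for x in m))
E
python3 chk.py
```

```text
31.75 [ 0.44861911 -0.37519391  0.23961019] [ 0.07758402  0.08777876 -0.78220656]
[[250.49, 250.45, 250.39, 250.11, 250.01, 249.99, 250.01, 250.06, 250.15, 250.42, 250.46, 250.5, 250.52, 250.53, 250.53, 250.52, 250.54, 250.53, 250.5, 250.47], [254.23, 253.9, 253.61, 253.71, 253.27, 253.03, 253.03, 253.26, 253.49, 253.71, 253.86, 254.32, 254.56, 255.19, 254.88, 254.89, 254.77, 254.67, 254.44, 254.09], [164.26, 164.04, 164.33, 164.31, 163.96, 164.27, 164.25, 164.09, 164.2, 164.32, 164.08, 164.37, 163.99, 163.59, 163.21, 163.26, 163.39, 163.9, 163.71, 164.01]]
[0.55 2.16 1.16]
90 .....#####...........................................###.#.######
93 ..............###................................................
96 ...#####.......##................................................
99 ...............###...............................................
102 ...............##................................................
105 ...............##................................................
108 ...............##................................................
111 ...............###...........
[... 946 characters left out ...]

153 .......................###...#...................................
156 .....................##..........................................
159 ..................###............................................
162 ..................##.............................................
165 ..................###............................................
168 ...................##............................................
171 ...................##............................................
174 .................................................................
177 .................................................................
180 .................................................................
```

Hanging free, with a small sway of about ±1° in the hook. I'll let it settle for a few seconds and check again.

Emit:
carry_out(rows=[[0,0,0,0,0,0,-0.5],[0,0,0,0,0,0,-0.5],[0,0,0,0,0,0,-0.5],[0,0,0,0,0,0,-0.5],[0,0,0,0,0,0,-0.5]])

```text
t: 33.25
tool_pos: [0.4504, -0.3721, 0.2374]
tool_rot: [2.442, 1.976, -0.0]
contact_force: [0.4, -0.4, -0.2]
opening: 0.0643
grip_force: 0.0
```

Emit:
carry_out(rows=[[0,0,0,0,0,0,-0.5],[0,0,0,0,0,0,-0.5],[0,0,0,0,0,0,-0.5],[0,0,0,0,0,0,-0.5],[0,0,0,0,0,0,-0.5]])

```text
t: 33.75
tool_pos: [0.4505, -0.3721, 0.2374]
tool_rot: [2.442, 1.976, 0.0]
contact_force: [0.6, 0.1, 0.0]
opening: 0.0643
grip_force: 0.0
```

Emit:
carry_out(rows=[[0,0,0,0,0,0,-0.5],[0,0,0,0,0,0,-0.5],[0,0,0,0,0,0,-0.5],[0,0,0,0,0,0,-0.5],[0,0,0,0,0,0,-0.5]])

```text
t: 34.25
tool_pos: [0.4505, -0.3721, 0.2374]
tool_rot: [2.442, 1.977, 0.0]
contact_force: [0.0, 0.4, -0.4]
opening: 0.0645
grip_force: 0.0
```

Emit:
carry_out(rows=[[0,0,0,0,0,0,-0.5],[0,0,0,0,0,0,-0.5],[0,0,0,0,0,0,-0.5],[0,0,0,0,0,0,-0.5],[0,0,0,0,0,0,-0.5]])

```text
t: 34.75
tool_pos: [0.4505, -0.3721, 0.2374]
tool_rot: [2.442, 1.976, 0.0]
contact_force: [-0.2, 0.3, -0.2]
opening: 0.064
grip_force: 0.0
```

Emit:
carry_out(rows=[[0,0,0,0,0,0,-0.5],[0,0,0,0,0,0,-0.5],[0,0,0,0,0,0,-0.5],[0,0,0,0,0,0,-0.5],[0,0,0,0,0,0,-0.5]])

```text
t: 35.25
tool_pos: [0.4505, -0.3721, 0.2374]
tool_rot: [2.442, 1.976, 0.0]
contact_force: [-0.6, -0.2, 0.2]
opening: 0.064
grip_force: 0.0
```

Emit:
carry_out(rows=[[0,0,0,0,0,0,-0.5],[0,0,0,0,0,0,-0.5],[0,0,0,0,0,0,-0.5],[0,0,0,0,0,0,-0.5],[0,0,0,0,0,0,-0.5]])

```text
t: 35.75
tool_pos: [0.4504, -0.3721, 0.2374]
tool_rot: [-2.442, -1.976, -0.0]
contact_force: [-0.9, 0.4, 0.9]
opening: 0.0639
grip_force: 0.0
```

Emit:
carry_out(rows=[[0,0,0,0,0,0,-0.5],[0,0,0,0,0,0,-0.5],[0,0,0,0,0,0,-0.5],[0,0,0,0,0,0,-0.5],[0,0,0,0,0,0,-0.5]])

```text
t: 36.25
tool_pos: [0.4504, -0.3721, 0.2374]
tool_rot: [-2.442, -1.976, -0.0]
contact_force: [-0.3, -0.8, -0.5]
opening: 0.0641
grip_force: 0.0
```

Emit:
carry_out(rows=[[0,0,0,0,0,0,-0.5],[0,0,0,0,0,0,-0.5],[0,0,0,0,0,0,-0.5],[0,0,0,0,0,0,-0.5],[0,0,0,0,0,0,-0.5]])

```text
t: 36.75
tool_pos: [0.4504, -0.3721, 0.2374]
tool_rot: [-2.442, -1.976, -0.0]
contact_force: [0.1, -0.2, 0.7]
opening: 0.0642
grip_force: 0.0
```

```bash
python3 chk.py | head -3
```

```text
36.75 [ 0.45043677 -0.37209458  0.23736343] [ 0.11090489 -0.18721564  0.71417153]
[[250.33, 250.42, 250.46, 250.49, 250.52, 250.53, 250.54, 250.53, 250.53, 250.53, 250.5, 250.47, 250.43, 250.34, 250.14, 250.05, 250.04, 250.09, 250.13, 250.4], [253.9, 253.65, 253.92, 254.26, 254.53, 254.61, 254.9, 254.94, 254.63, 254.55, 254.27, 253.97, 253.68, 253.57, 253.41, 253.29, 253.22, 253.34, 253.76, 253.73], [164.24, 164.17, 163.87, 164.33, 163.74, 163.94, 163.47, 163.48, 163.86, 163.44, 164.22, 163.84, 164.54, 163.99, 164.4, 164.14, 163.97, 164.26, 164.27, 164.25]]
[0.5  1.72 1.1 ]
```

The sway decays too slowly, so I'll steady it with the same trick: shut fingers against the plaque's near end, then a slow retreat.

```bash
python3 - <<'E'
from h import *
print(move([.5053,-.3312,.237],down(-12)),move([.5053,-.3312,.065],down(-12)))
E
```

```text
[-0.     -0.     -0.0002  0.1713  0.1504  0.0012] [-0.000e+00 -0.000e+00 -2.000e-04  1.713e-01  1.505e-01  5.745e-01]
```

Emit:
carry_out(rows=[[0,0,0,0.06,0.05,0,1],[0,0,0,0.12,0.1,0,1],[0,0,0,0.17,0.15,0,1],[0,0,0,0.17,0.15,0.1,1],[0,0,0,0.17,0.15,0.2,1]])

```text
t: 38.25
tool_pos: [0.5065, -0.3317, 0.1782]
tool_rot: [2.438, 1.976, 0.001]
contact_force: [0.4, 0.3, -1.1]
opening: -0.0002
grip_force: 0.0
```

Emit:
carry_out(rows=[[0,0,0,0,0,0.1,1],[0,0,0,0,0,0.2,1],[0,0,0,0,0,0.3,1],[0,0,0,0,0,0.374,1],[0,0,0,0,0,0.374,1]])

```text
t: 38.75
tool_pos: [0.5025, -0.3294, 0.0607]
tool_rot: [-2.436, -1.971, 0.002]
contact_force: [-0.3, -0.3, 0.4]
opening: -0.0003
grip_force: 0.0
```

Emit:
carry_out(rows=[[0,0,0,0.03,0,0,1],[0,0,0,0.06,0,0,1],[0,0,0,0.09,0,0,1],[0,0,0,0.11,0,0,1],[0,0,0,0.12,0,0,1]])

```text
t: 39.25
tool_pos: [0.5132, -0.2957, 0.066]
tool_rot: [2.44, 1.977, 0.001]
contact_force: [-0.7, -0.3, -0.0]
opening: 0.0003
grip_force: 0.0
```

Emit:
carry_out(rows=[[0,0,0,0.006,0,0,1],[0,0,0,0.012,0,0,1],[0,0,0,0.018,0,0,1],[0,0,0,0.024,0,0,1],[0,0,0,0.03,0,0,1]])

```text
t: 39.75
tool_pos: [0.5144, -0.2876, 0.0651]
tool_rot: [-2.442, -1.976, 0.0]
contact_force: [-0.0, -0.4, -0.1]
opening: -0.0001
grip_force: 0.0
```

```bash
sed -i 's/range(20)/range(9)/' chk.py; python3 chk.py | head -3; python3 -c "
from h import *
o=get_obs();print(o['contact_force'],o['wrist_torque'],o['tool_pos'])"
```

```text
39.75 [ 0.51439907 -0.28755545  0.06506268] [-0.03668496 -0.43105991 -0.13688241]
[[249.56, 249.53, 249.58, 249.58, 249.6, 249.6, 249.61, 249.61, 249.61], [252.59, 252.57, 252.6, 252.61, 252.61, 252.6, 252.61, 252.6, 252.61], [164.61, 164.08, 164.42, 164.08, 164.11, 164.25, 164.09, 164.1, 164.16]]
[0.08 0.04 0.53]
[ 0.44572035 -0.82844801 -0.46199042] [0.02016662 0.00284713 0.00751011] [ 0.514458   -0.28762775  0.06516891]
```

It's still and leaning on the finger by about 8–10 mm. Retreating slowly.

Emit:
carry_out(rows=[[0,0,0,-0.002,0,0,1],[0,0,0,-0.004,0,0,1],[0,0,0,-0.006,0,0,1],[0,0,0,-0.008,0,0,1],[0,0,0,-0.01,0,0,1]])

```text
t: 40.7
tool_pos: [0.5138, -0.2906, 0.0652]
tool_rot: [2.442, 1.976, 0.0]
contact_force: [0.3, -0.1, -0.5]
opening: 0.0001
grip_force: 0.0
```

Emit:
carry_out(rows=[[0,0,0,-0.0015,0,0,1],[0,0,0,-0.003,0,0,1],[0,0,0,-0.004,0,0,1],[0,0,0,-0.005,0,0,1],[0,0,0,-0.006,0,0,1]])

```text
t: 41.2
tool_pos: [0.5135, -0.2923, 0.0651]
tool_rot: [-2.442, -1.976, -0.0]
contact_force: [-0.7, -0.1, -0.2]
opening: 0.0002
grip_force: 0.0
```

Emit:
carry_out(rows=[[0,0,0,-0.001,0,0,1],[0,0,0,-0.002,0,0,1],[0,0,0,-0.003,0,0,1],[0,0,0,-0.004,0,0,1],[0,0,0,-0.005,0,0,1]])

```text
t: 41.7
tool_pos: [0.5132, -0.2937, 0.0652]
tool_rot: [-2.442, -1.976, -0.0]
contact_force: [-0.3, -0.9, -0.1]
opening: 0.0001
grip_force: 0.0
```

Emit:
carry_out(rows=[[0,0,0,-0.001,0,0,1],[0,0,0,-0.002,0,0,1],[0,0,0,-0.003,0,0,1],[0,0,0,-0.004,0,0,1],[0,0,0,-0.005,0,0,1]])

```text
t: 42.2
tool_pos: [0.5128, -0.2952, 0.0651]
tool_rot: [-2.442, -1.976, 0.0]
contact_force: [0.6, 0.1, 0.4]
opening: -0.0
grip_force: 0.0
```

Emit:
carry_out(rows=[[0,0,0,-0.001,0,0,1],[0,0,0,-0.002,0,0,1],[0,0,0,-0.003,0,0,1],[0,0,0,-0.004,0,0,1],[0,0,0,-0.005,0,0,1]])

```text
t: 42.7
tool_pos: [0.5125, -0.2967, 0.0652]
tool_rot: [-2.442, -1.976, 0.0]
contact_force: [-1.5, -0.1, 0.6]
opening: 0.0001
grip_force: 0.0
```

Emit:
carry_out(rows=[[0,0,0,-0.001,0,0,1],[0,0,0,-0.002,0,0,1],[0,0,0,-0.003,0,0,1],[0,0,0,-0.004,0,0,1],[0,0,0,-0.005,0,0,1]])

```text
t: 43.2
tool_pos: [0.5122, -0.2982, 0.0652]
tool_rot: [2.442, 1.976, -0.0]
contact_force: [0.4, -0.4, 0.1]
opening: -0.0
grip_force: 0.0
```

Emit:
carry_out(rows=[[0,0,0,-0.001,0,0,1],[0,0,0,-0.002,0,0,1],[0,0,0,-0.003,0,0,1],[0,0,0,-0.004,0,0,1],[0,0,0,-0.005,0,0,1]])

```text
t: 43.7
tool_pos: [0.5119, -0.2996, 0.0652]
tool_rot: [-2.442, -1.976, 0.0]
contact_force: [0.2, 0.3, -0.3]
opening: -0.0001
grip_force: 0.0
```

Emit:
carry_out(rows=[[0,0,0,-0.001,0,0,1],[0,0,0,-0.002,0,0,1],[0,0,0,-0.003,0,0,1],[0,0,0,-0.004,0,0,1],[0,0,0,-0.005,0,0,1]])

```text
t: 44.2
tool_pos: [0.5116, -0.3011, 0.0652]
tool_rot: [-2.442, -1.976, 0.0]
contact_force: [0.5, -0.7, -0.4]
opening: 0.0001
grip_force: 0.0
```

```bash
python3 chk.py | head -3
```

```text
44.2 [ 0.51158644 -0.3011008   0.06516406] [ 0.52011961 -0.66319212 -0.43962318]
[[250.48, 250.48, 250.48, 250.48, 250.48, 250.49, 250.48, 250.48, 250.48], [253.86, 253.86, 253.89, 253.89, 253.91, 253.91, 253.91, 253.9, 253.88], [164.02, 163.93, 163.91, 163.89, 163.92, 163.76, 163.91, 163.89, 163.91]]
[0.01 0.05 0.26]
```

Emit:
carry_out(rows=[[0,0,0,-0.01,0,0,1],[0,0,0,-0.04,0,0,1],[0,0,0,-0.1,0,0,1],[0,0,0,-0.2,0,0,1],[0,0,0,-0.3,0,0,1]])

```text
t: 45.15
tool_pos: [0.4923, -0.3912, 0.0653]
tool_rot: [2.441, 1.976, -0.0]
contact_force: [0.2, 0.1, 0.6]
opening: -0.0002
grip_force: 0.0
```

Emit:
carry_out(rows=[[0,0,0,0,0,-0.1,1],[0,0,0,0,0,-0.2,1],[0,0,0,0,0,-0.3,1],[0,0,0,0,0,-0.3,1],[0,0,0,0,0,-0.3,1]])

```text
t: 45.65
tool_pos: [0.4928, -0.3906, 0.1561]
tool_rot: [2.441, 1.974, -0.0]
contact_force: [-0.4, -0.6, -0.3]
opening: 0.0005
grip_force: 0.0
```

Emit:
carry_out(rows=[[0,0,0,0,0,0,1],[0,0,0,0,0,0,1],[0,0,0,0,0,0,1],[0,0,0,0,0,0,1],[0,0,0,0,0,0,1]])

```text
t: 46.15
tool_pos: [0.4927, -0.3889, 0.1547]
tool_rot: [-2.441, -1.976, 0.0]
contact_force: [0.2, -0.5, 0.1]
opening: 0.0002
grip_force: 0.0
```

```bash
python3 chk.py
```

```text
46.15 [ 0.49273327 -0.38888832  0.15469052] [ 0.20033013 -0.45504173  0.05246682]
[[250.48, 250.48, 250.49, 250.49, 250.48, 250.48, 250.47, 250.47, 250.47], [253.9, 253.91, 253.95, 253.92, 253.91, 253.89, 253.89, 253.86, 253.85], [163.83, 163.81, 163.88, 163.82, 163.95, 163.84, 163.88, 163.97, 163.84]]
[0.02 0.1  0.16]
90 .....#####............................................##.........
93 ..............###.........................................####...
96 ...#####.......###........................................#.##...
99 ...............##.........................................#.#....
102 ...............##................................................
105 ...............##................................................
108 ...............###...............................................
111 ...............###...............................................
114 ...............##................................................
117 ...............##................................................
120 ...............##................................................
123 .........
[... 686 characters left out ...]

153 .......................##........................................
156 ....................###.........#................................
159 ..................###............................................
162 ..................##.............................................
165 ..................##.............................................
168 ...................##............................................
171 ...................##............................................
174 .................................................................
177 .................................................................
180 .................................................................
```

Still, plumb, and the robot is clear.

```bash
python3 -c "
from station import finish_job
print(finish_job())"
```

```text
the job is handed in; nothing more can be done
None
```

The job is handed in: I steadied the hook until it hung plumb, and the wide plaque now hangs still on its level arm with the robot clear. The arch was left alone, and it took about 47 s of the 72 s allowed.

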